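# Free the stuck bushings, gauge them and sort them

## Robot

A 6-joint arm with a two-finger parallel gripper is mounted at the origin on the work surface. World frame = base frame: x ahead of the robot, y to its left, z up, the work surface at z = 0. Lengths are in m, angles in degrees, forces in N, time in s.
With the tool pointing down it reaches from about 0.25 to 0.725 m from the base axis. Payload 9.7 kg.
Tool frame: the origin (TCP) lies at the very end of the fingers, on their centre line; the grasp point (between the pads) lies 19 mm behind it (bot.grip_point_offset is the z of the grasp point in the tool frame, in m); z points along the fingers, x is the direction in which the jaws open and shut, and the axes are right-handed (so a half turn about z gives the same grasp; the last joint's range is limited). The gripper opens to 85 mm and grips with 20 to 120 N. Pads are 22 mm wide; open, the fingers measure 114 mm over their backs; the gripper's body (76 mm by 85 mm) begins 54 mm behind the grasp point. The pads swing forward as they close: fully open they stand 13 mm farther back than shut.
Start: joints at [-74.37, 4.979, 10.078, 95.1, 0, 90], TCP at [0.148, -0.53, 0.231] pointing down, gripper open.
Joint ranges: [-179.16, 179.16], [-48.56, 103.87], [-65.8, 70.77], [-126.05, 130.52], [-82.76, 87.17], [-180, 180]. Speed limits (degrees/s): [127.2, 127.2, 147.25, 180, 180, 180].

## Interface

Orientations are given as [roll, pitch, yaw] about the fixed x, y, z axes, in that order (R = Rz(yaw) Ry(pitch) Rx(roll)).
In Python, from workcell import get_obs, viewer, job_done, bot gives the robot as it stands.
- The arm moves only by the shell command python3 -m handwheel 'ROWS' [FORCE]. ROWS is JSON, a list of rows, each a list of 5 numbers: the closure, from 0 (fully open) to 1 (shut), then the shift along the world's x, y, z in m, then the turn about the world's z in degrees. A call has 1 to 5 rows; each row is the pose to reach, as a shift and turn from the pose measured when the call began; what a row does not reach only later rows make up. A row lasts 1/10 s, in which the tool goes at most 50 mm and 8.59 degrees, less where a joint would pass 70% of its speed; a pose out of reach is approached as far as the arm can. A call with a gripper value outside its range is refused whole. The fingers move at their own pace and stop on an object; FORCE is the grip in N (left out, the last holds). Time passes only in rows, so rows that repeat a pose let the fingers close. It gives the time, the measured TCP pose, the force and the opening at its end, in the units of the state.
- get_obs(): the state, without advancing time (a new reading comes with each control period).
- viewer.camera(name): name is "scene" or "top" or "wrist"; returns a dict with "color" (400x640x3 uint8, blue, green, red), "K" (3x3 intrinsics, pixels), "dist_coeffs" ([k1, k2, p1, p2, k3] as OpenCV has them; the pictures are not rectified), "origin" and "orientation" of the camera in the world. Camera axes: x right, y down, z forward; pixel columns grow to the right and rows downward; lengths in m; the calibration is good to about 2 mm. A picture is of the moment at which its call begins. There is no depth.
- job_done(): hands the job in, once; it reports no verdict.
The state is a dict: "time": time; "q": joint angles; "qd": joint speeds; "joint_efforts": joint torques, N m; "ee_pos": TCP position; "tcp_rot": TCP orientation; "wrist_force": force on the tool from outside, world axes, zero at the start; "torque": the same for the moment, N m; "opening": finger opening in m.
Only numpy, scipy, OpenCV 4.12 (cv2) and the standard library are available. Lean on these libraries where they do the work, as an engineer would, in place of code of your own. Each camera call takes 0.05 s, during which the arm holds its last target.

## Task

Pick up the white block and with it knock every stuck bushing sideways along its slot, away from you, until it is clear of the keeper plates; do not touch a stuck bushing with the gripper itself. When all are loose, take them one at a time: lift it out, try it on the gauge pin, and before taking the next stand it in the grey tray if it slides down over the pin or in the round steel dish if it does not, upright on its square foot. Leave the block lying flat in the middle of the black mat, lengthwise along it, without disturbing the other things on the bench.

Things in the scene. Friction and masses are not known exactly. Their poses are not given: they have to be found in the camera images.
- jig: Aluminium jig fixed to the bench, 150 (x) by 280 (y) by 22 mm. Origin: centre of its underside. Base plate 10 mm thick; the bushings stand on it. Four nests, centres at y = -102, -34, 34, 102 mm, on the half nearer the robot; +x points away from the robot, towards the open front half. A low stop bar (top at z = 18) lies at x = 67 to 73 mm.
- keepers (a point): Point at x = -36, y = 0, z = 22.5 mm of the jig, on top of the dark steel keeper plates (x = -62 to -10 mm). Over each nest they leave a slot 35 mm wide along x and overhang the bushing's foot, so it cannot be lifted. A spring shoe under them squeezes the foot: about 8 to 15 N of push along +x moves it.
- clear_line (a point): Point at x = 13, y = 0, z = 10 mm of the jig, on its base plate. A bushing whose centre has been pushed along +x past this x is clear of keepers and shoe and can be lifted.
- block: White plastic knocking block, 110 mm long (its x) and 28 by 28 mm in section (all four long sides alike; a knock may roll it onto another), about 0.12 kg, loose, starts lying on the bench between robot and jig. Origin: centre of the side that starts below; see block_mid.
- block_mid (a point): Middle of the block, 14 mm from each long side and 55 mm from each end.
- mat: Black rubber mat fixed to the bench, 130 (its x) by 55 (y) by 4 mm thick. Origin: centre of its underside.
- gauge: Gauge pin fixed to the bench: steel pin 15 mm in diameter standing on a dark round base 68 mm across and 14 mm high. Origin: centre of the underside.
- pin_tip (a point): Top centre of the gauge pin, 58 mm above the bench. The top 10 mm taper from 15 mm diameter to 6 mm at the tip.
- tray: Grey plastic open tray fixed to the bench, 160 (x) by 130 (y) by 32 mm high, walls and floor 4 mm. Origin: centre of its underside.
- dish: Round shallow steel dish fixed to the bench, 168 mm across the rim, 28 mm high, flat floor 4 mm thick and 138 mm across. Origin: centre of its underside.
- bushing_1: Steel flanged bushing: square foot 42 x 42 x 6 mm, on it a round barrel 30 mm across up to z = 40 mm; 0.12 kg. Bore right through: 19 mm (goes over the gauge pin) or 13.5 mm (stops on its taper); to be tried. Origin: centre of the foot's underside, z along the bore. Starts stuck in one of the nests, centre at about x = -35 mm of the jig, square to it. May be absent.
- bushing_2: Steel flanged bushing: square foot 42 x 42 x 6 mm, on it a round barrel 30 mm across up to z = 40 mm; 0.12 kg. Bore right through: 19 mm (goes over the gauge pin) or 13.5 mm (stops on its taper); to be tried. Origin: centre of the foot's underside, z along the bore. Starts stuck in one of the nests, centre at about x = -35 mm of the jig, square to it. May be absent.
- bushing_3: Steel flanged bushing: square foot 42 x 42 x 6 mm, on it a round barrel 30 mm across up to z = 40 mm; 0.12 kg. Bore right through: 19 mm (goes over the gauge pin) or 13.5 mm (stops on its taper); to be tried. Origin: centre of the foot's underside, z along the bore. Starts stuck in one of the nests, centre at about x = -35 mm of the jig, square to it. May be absent.
- bushing_4: Steel flanged bushing: square foot 42 x 42 x 6 mm, on it a round barrel 30 mm across up to z = 40 mm; 0.12 kg. Bore right through: 19 mm (goes over the gauge pin) or 13.5 mm (stops on its taper); to be tried. Origin: centre of the foot's underside, z along the bore. Starts stuck in one of the nests, centre at about x = -35 mm of the jig, square to it. May be absent.
- ringnut: Bystander: brass ring nut 22 mm across, 12 mm high. Origin: centre of its underside.
- oilcan: Bystander: grey can 40 mm across, 55 mm high. Origin: centre of its underside.
- heatsink: Bystander: aluminium heat sink block 50 by 50 by 25 mm. Origin: centre of its underside.
Things that resemble listed ones, but are neither listed nor needed, are in the scene too. What is shaped like the tray but yellow is not meant.

How it is judged:
By the outcome, as a careful person would: the job done as asked, in the order asked, and still so for the second after the job is handed in, with the robot touching nothing.
Of bushing_1, bushing_2, bushing_3, bushing_4 only 3 to 4 are there at a start; the rules pass over those that are not, and their reading is None.
At some moment in a run one of block may be knocked a few centimetres aside while the robot is not near it.
It also fails if it takes over 210 s, if anything falls off the work surface, if the arm or the gripper's body presses on something with over 40 N, if the wrist force passes 120 N, or if a joint passes its speed limit or range.

## Working session

There is one attempt and no reset: what is moved stays moved. The work goes in short steps, Python scripts to look and compute and a shell command to move; the robot and the scene stay as the last step left them, time stands still between calls to the robot, and variables do not carry over. Pictures are saved under pics/ and viewed, and the job is handed in when it is done.

```bash
ls; mkdir -p pics
cat > h.py <<'E'
import numpy as np, cv2
from workcell import get_obs, viewer, job_done, bot
from scipy.spatial.transform import Rotation as R
def cam(n): return viewer.camera(n)
def rot(c):
    o=np.array(c["orientation"],float)
    if o.shape==(3,3): return o
    if o.size==4: return R.from_quat(o).as_matrix()
    return R.from_euler('xyz',o,degrees=True).as_matrix()
def px2w(c,pts,z):
    p=cv2.undistortPoints(np.array(pts,float).reshape(-1,1,2),np.array(c["K"]),np.array(c["dist_coeffs"])).reshape(-1,2)
    M=rot(c);o=np.array(c["origin"]);out=[]
    zz=np.broadcast_to(z,(len(p),))
    for (a,b),h in zip(p,zz):
        d=M@np.array([a,b,1]);out.append(o+d*(h-o[2])/d[2])
    return np.array(out)
def w2px(c,pts):
    M=rot(c);o=np.array(c["origin"])
    q=(np.array(pts,float).reshape(-1,3)-o)@M
    return cv2.projectPoints(q.reshape(-1,1,3),np.zeros(3),np.zeros(3),np.array(c["K"]),np.array(c["dist_coeffs"]))[0].reshape(-1,2)
def crop(c,u0,v0,u1,v1,s,name):
    im=c["color"][v0:v1,u0:u1];cv2.imwrite("pics/"+name,cv2.resize(im,None,fx=s,fy=s,interpolation=cv2.INTER_CUBIC))
E
python3 - <<'E'
from h import *
print(get_obs())
for n in ("scene","top","wrist"):
    c=cam(n);cv2.imwrite(f"pics/a_{n}.png",c["color"]);print(n,c["K"],c["dist_coeffs"],c["origin"],c["orientation"])
E
```

```text
pics
{'time': 0.0, 'q': array([-7.43695062e+01,  5.01068982e+00,  1.00328335e+01,  9.50983964e+01,
        2.81106069e-05,  8.99997349e+01]), 'qd': array([ 0.03452474,  0.00021696,  0.04436552, -0.0506364 ,  0.14646569,
        0.06697449]), 'joint_efforts': array([ 1.95059176e-03, -5.20400262e+01,  4.64795959e+01,  1.68499374e-02,
        1.86722568e-04, -4.01378003e-06]), 'ee_pos': array([ 0.1481257 , -0.52943807,  0.23057248]), 'tcp_rot': array([-1.79999972e+02,  7.62527081e-02, -7.43692411e+01]), 'wrist_force': array([-0.45282379, -0.23439524,  0.24593344]), 'torque': array([-0.02996472, -0.02256484, -0.00295426]), 'opening': 0.0852500251279782}
scene [[481.08416477   0.         317.65591841]
 [  0.         481.08416477 200.25874734]
 [  0.           0.           1.        ]] [-0.03851892  0.          0.          0.          0.        ] [0.99785592 0.28819911 0.96302068] [-145.74812801   -0.40077468  112.24282387]
top [[400.38281366   0.         321.86536181]
 [  0.         400.38281366 197.04172016]
 [  0.           0.           1.        ]] [0.01351987 0.         0.         0.         0.        ] [0.34281012 0.05610721 1.02806933] [-174.4480349    -0.48783442  -88.67978192]
wrist [[351.20526821   0.         317.67962949]
 [  0.         351.20526821 196.27323718]
 [  0.           0.           1.        ]] [-0.0347759  0.         0.         0.         0.       ] [ 0.21476447 -0.51100958  0.37364984] [ 1.64185128e+02  8.58756266e-02 -7.43226188e+01]
```

View pics/a_scene.png

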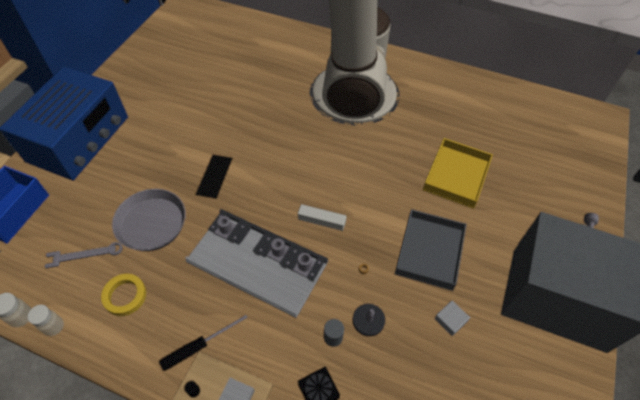

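View pics/a_top.png

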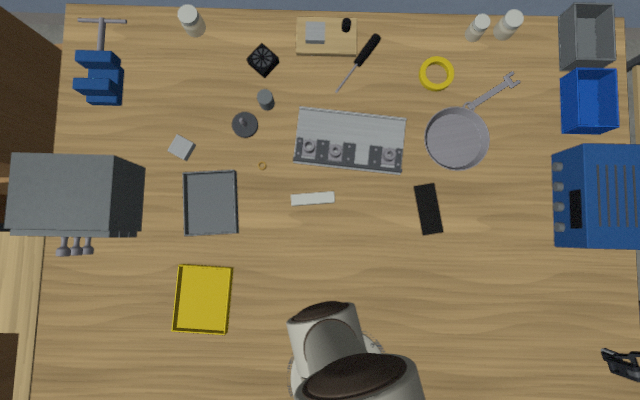

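View pics/a_wrist.png

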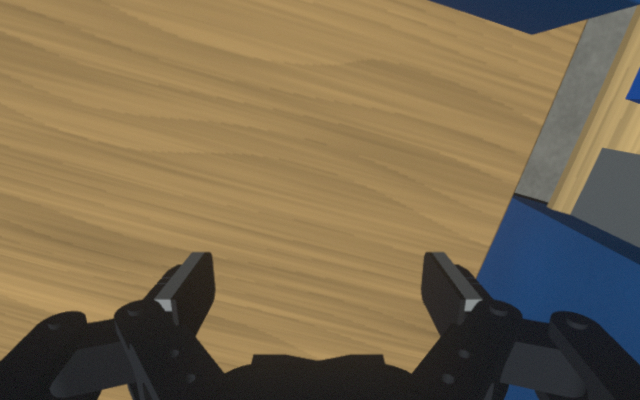

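Scene view: jig at (258,258) with three bushings, white block (322,216), black mat (214,176), dish (149,219), grey tray (432,248), gauge (369,319). Lookalikes: yellow tray (459,172) and blue bin (15,200); white caps (12,308). Next, close crops of the top view.

Run:
```python
from h import *
c=cam("top")
crop(c,280,95,420,215,5.7,"b1.png")
crop(c,160,75,290,245,3.5,"b2.png")
crop(c,400,90,520,245,3.8,"b3.png")
```

```text
(no output)
```

View pics/b1.png

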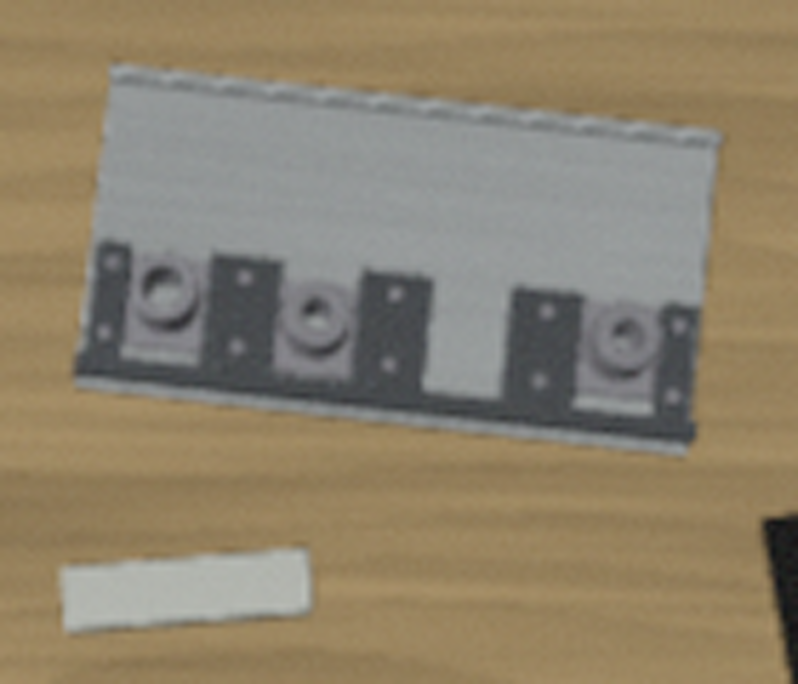

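View pics/b2.png

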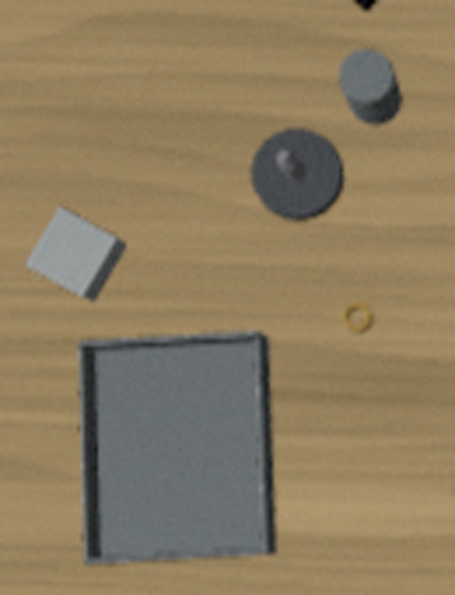

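View pics/b3.png

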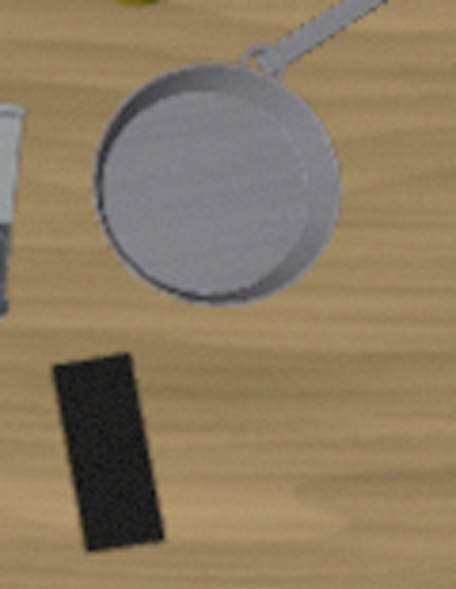

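b1 shows the block (187,590), three bushings at (168,292), (316,318), (625,340), and an empty nest at (465,345). b2 shows the gauge pin tip (285,157) and the tray corners. b3 shows the mat corners and the dish. The block is the only white bar, and the red-brown tinge marks the bushings.

```bash
cat > m.py <<'E'
from h import *
E
python3 - <<'E'
from h import *
c=cam("top"); 
def f(p,s,u,v,z): 
    p=(np.array(p,float)+.5)/s-.5+np.array([u,v]); return px2w(c,p,z)
np.set_printoptions(precision=4,suppress=True)
j=f([(112,66),(720,131),(690,455),(76,391)],5.7,280,95,[.018,.018,.01,.01]);print("jig corners FL FR NR NL\n",j)
k=f([(77,380),(693,436),(98,240),(699,306)],5.7,280,95,.022);print("keepers",k)
d=k[0]-k[1];print("yaw from keepers",np.degrees(np.arctan2(-d[0],d[1])))
b=f([(60,568),(308,549),(312,610),(66,633)],5.7,280,95,[.028,.028,.028,.028]);print("block",b,b.mean(0))
d=b[0]-b[1]; e=b[3]-b[2];print(np.degrees(np.arctan2(d[1],d[0])),np.degrees(np.arctan2(e[1],e[0])))
print("bush",f([(168,292),(317,318),(625,340)],5.7,280,95,.05))
print("pin",f([(284,156)],3.5,160,75,.058), "base",f([(297,174)],3.5,160,75,.014))
t=f([(80,343),(263,333),(274,552),(86,563)],3.5,160,75,.032);print("tray",t,t.mean(0))
print("oilcan",f([(367,77)],3.5,160,75,.055),"nut",f([(358,317)],3.5,160,75,.012),"hs",f([(72,250)],3.5,160,75,.025))
m=f([(52,366),(130,354),(164,540),(87,552)],3.8,400,90,.004);print("mat",m,m.mean(0));d=(m[0]+m[1]-m[2]-m[3]);print(np.degrees(np.arctan2(d[1],d[0])))
print("dish rim",f([(218,184)],3.8,400,90,.028),"floor",f([(205,192)],3.8,400,90,.004))
# scene
E
python3 - <<'E'
from h import *
c=cam("scene")
crop(c,180,200,350,315,4.7,"c1.png")
crop(c,340,190,480,345,3.8,"c2.png")
crop(c,100,140,250,260,5,"c3.png")
E
```

```text
jig corners FL FR NR NL
 [[ 0.6761  0.1138  0.018 ]
 [ 0.6528 -0.1628  0.018 ]
 [ 0.5052 -0.1515  0.01  ]
 [ 0.5277  0.1262  0.01  ]]
keepers [[ 0.5305  0.1251  0.022 ]
 [ 0.5119 -0.1503  0.022 ]
 [ 0.5944  0.1176  0.022 ]
 [ 0.571  -0.1528  0.022 ]]
yaw from keepers -3.859905219983815
block [[0.4454 0.1297 0.028 ]
 [0.4564 0.0206 0.028 ]
 [0.4294 0.0183 0.028 ]
 [0.4167 0.1261 0.028 ]] [0.437  0.0737 0.028 ]
95.78128172599747 96.71853206767398
bush [[ 0.5651  0.0847  0.05  ]
 [ 0.5552  0.0196  0.05  ]
 [ 0.5488 -0.1148  0.05  ]]
pin [[0.6259 0.255  0.058 ]] base [[0.6254 0.2539 0.014 ]]
tray [[0.4928 0.4    0.032 ]
 [0.5033 0.2699 0.032 ]
 [0.3472 0.2553 0.032 ]
 [0.3365 0.3869 0.032 ]] [0.4199 0.328  0.032 ]
oilcan [[0.6859 0.199  0.055 ]] nut [[0.5201 0.2053 0.012 ]] hs [[0.5618 0.412  0.025 ]]
mat [[ 0.4769 -0.1855  0.004 ]
 [ 0.4864 -0.2385  0.004 ]
 [ 0.361  -0.2608  0.004 ]
 [ 0.3517 -0.2091  0.004 ]] [ 0.419  -0.2235  0.004 ]
10.37257415231762
dish rim [[ 0.5994 -0.291   0.028 ]] floor [[ 0.5998 -0.2904  0.004 ]]
```

View pics/c1.png

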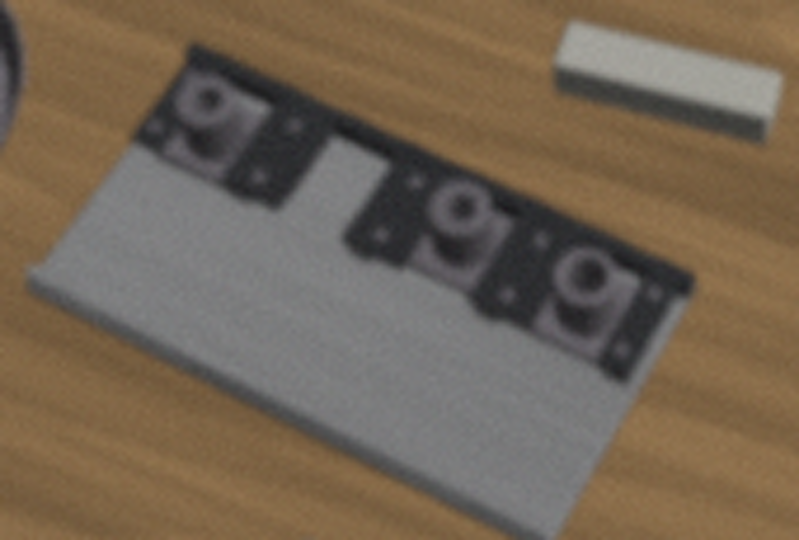

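View pics/c2.png

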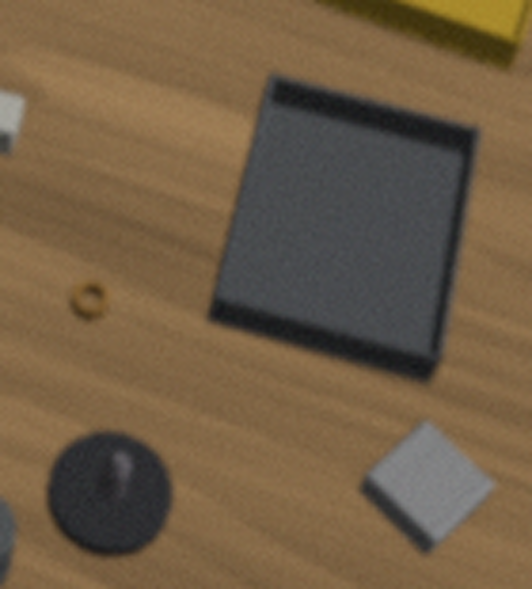

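View pics/c3.png

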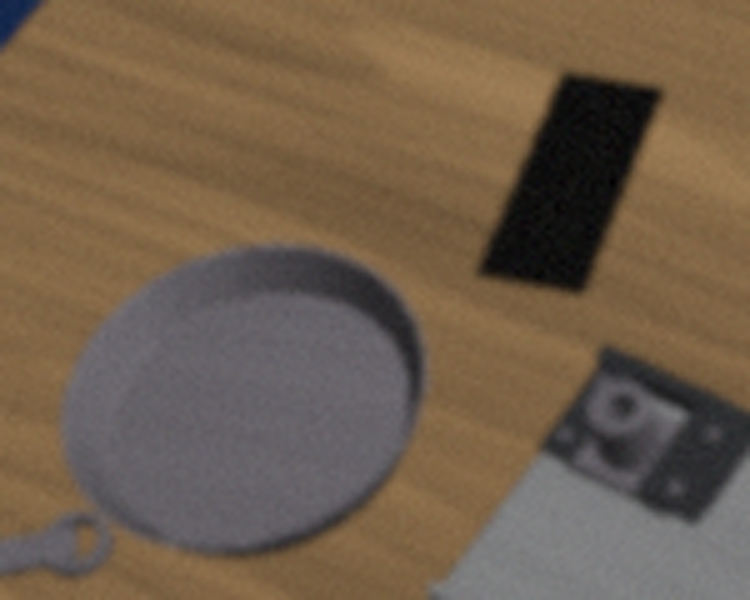

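```bash
python3 - <<'E'
from h import *
np.set_printoptions(precision=4,suppress=True)
c=cam("scene")
def f(p,s,u,v,z): 
    p=(np.array(p,float)+.5)/s-.5+np.array([u,v]); return px2w(c,p,z)
print("bush",f([(586,275),(462,206),(208,97)],4.7,180,200,.05))
b=f([(572,20),(782,72),(770,117),(557,68)],4.7,180,200,.028);print(b,b.mean(0))
print("jig FR,FL?,NL,NR",f([(30,268),(693,280),(190,45)],4.7,180,200,[.018,.022,.022]))
print("pin",f([(123,456)],3.8,340,190,.058),"base",f([(110,492)],3.8,340,190,.014))
t=f([(272,75),(478,130),(437,358),(213,302)],3.8,340,190,.032);print(t.mean(0))
m=f([(565,73),(663,92),(582,292),(480,272)],5,100,140,.004);print(m.mean(0))
print("dish",f([(245,398)],5,100,140,.028))
E
python3 -m handwheel '[[0,0.096,0.2,0,27],[0,0.096,0.2,0,27],[0,0.096,0.2,0,27],[0,0.096,0.2,0,27],[0,0.096,0.2,0,27]]' 
python3 -m handwheel '[[0,0.096,0.2,0,27],[0,0.096,0.2,0,27],[0,0.096,0.2,0,27],[0,0.096,0.2,0,27],[0,0.096,0.2,0,27]]'
```

```text
bush [[ 0.5684  0.0888  0.05  ]
 [ 0.5575  0.0221  0.05  ]
 [ 0.5502 -0.1143  0.05  ]]
[[0.4301 0.0218 0.028 ]
 [0.4189 0.1291 0.028 ]
 [0.4454 0.1327 0.028 ]
 [0.459  0.0262 0.028 ]] [0.4384 0.0774 0.028 ]
jig FR,FL?,NL,NR [[ 0.6499 -0.1604  0.018 ]
 [ 0.5386  0.1297  0.022 ]
 [ 0.513  -0.1495  0.022 ]]
pin [[0.626 0.259 0.058]] base [[0.63   0.2577 0.014 ]]
[0.4235 0.3329 0.032 ]
[ 0.4204 -0.2198  0.004 ]
dish [[ 0.6033 -0.2852  0.028 ]]
time: 0.85
ee_pos: [0.245, -0.3268, 0.2316]
tcp_rot: [-180.0, -0.0, -47.2]
wrist_force: [0.1, -1.6, 0.4]
opening: 0.0855
time: 1.35
ee_pos: [0.3417, -0.1239, 0.2319]
tcp_rot: [-179.9, -0.1, -20.0]
wrist_force: [0.1, 0.3, -0.1]
opening: 0.0856
```

```bash
python3 -m handwheel '[[0,0.096,0.2,-0.05,26],[0,0.096,0.2,-0.05,26],[0,0.096,0.2,-0.05,26],[0,0.096,0.2,-0.05,26],[0,0.096,0.2,-0.05,26]]'
python3 - <<'E'
from h import *
o=get_obs();print(o["q"],o["ee_pos"],o["tcp_rot"])
c=cam("wrist");cv2.imwrite("pics/d1.png",c["color"])
print(c["origin"],c["orientation"])
E
```

```text
time: 1.85
ee_pos: [0.4381, 0.079, 0.1809]
tcp_rot: [-179.9, -0.1, 6.1]
wrist_force: [0.2, -1.0, -0.1]
opening: 0.0854
[ 1.01749337e+01 -1.01518909e+01 -1.00861344e+01  9.00002630e+01
  6.74281356e-02  9.40350738e+01] [0.43814188 0.07897705 0.18091876] [-1.79928130e+02 -6.05864351e-02  6.13986047e+00]
[0.43082999 0.14737753 0.32401175] [ 1.64300356e+02 -3.06729460e-02  6.18450737e+00]
```

View pics/d1.png

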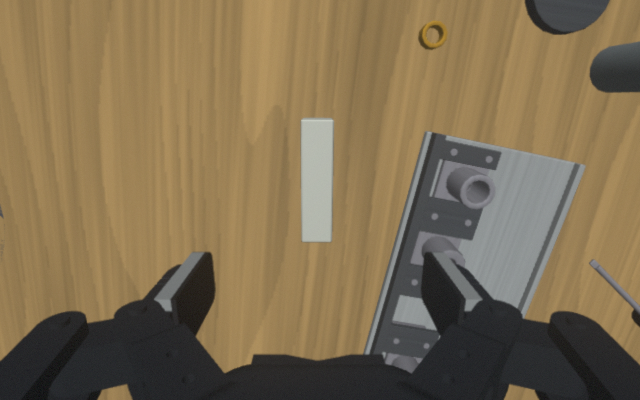

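Wrist view: block corners are roughly (302,119), (332,119), (331,242), (303,241). Jig corners are (427,131) near-left and (582,165) far-left, and the first bushing's bore is at (477,189).

Run:
```python
from h import *
np.set_printoptions(precision=4,suppress=True)
c=cam("wrist")
b=px2w(c,[(302,120),(332,120),(331,242),(303,242)],.028);print(b,b.mean(0));d=(b[0]+b[1]-b[2]-b[3]);print(np.degrees(np.arctan2(d[1],d[0])))
print("jig NL, FL",px2w(c,[(433,132),(582,165)],[.022,.018]),"bush",px2w(c,[(478,188)],.05))
j=px2w(c,[(433,132),(372,355)],.022);d=j[0]-j[1];print(j,np.degrees(np.arctan2(-d[0],d[1])))
print(px2w(c,[(433,34)],.012))
```

```text
[[0.4208 0.1304 0.028 ]
 [0.4453 0.1331 0.028 ]
 [0.4573 0.0256 0.028 ]
 [0.4321 0.0228 0.028 ]] [0.4389 0.078  0.028 ]
96.17841481243333
jig NL, FL [[0.5322 0.1324 0.022 ]
 [0.6737 0.1189 0.018 ]] bush [[0.5679 0.0941 0.05  ]]
[[ 0.5322  0.1324  0.022 ]
 [ 0.5147 -0.097   0.022 ]] -4.3615329748306735
[[0.5204 0.2106 0.012 ]]
```

```bash
python3 -m handwheel '[[0,0.0005,-0.0015,-0.05,0],[0,0.0005,-0.0015,-0.1,0],[0,0.0005,-0.0015,-0.15,0],[0,0.0005,-0.0015,-0.175,0],[0,0.0005,-0.0015,-0.175,0]]' 80
python3 -m handwheel '[[1,0,0,0,0],[1,0,0,0,0],[1,0,0,0,0],[1,0,0,0,0],[1,0,0,0,0]]' 80
python3 -m handwheel '[[1,0,0,0,0],[1,0,0,0,0],[1,0,0,0.02,0],[1,0,0,0.06,0],[1,0,0,0.1,0]]' 80
```

```text
time: 2.45
ee_pos: [0.4357, 0.0763, 0.002]
tcp_rot: [-180.0, 0.4, 6.2]
wrist_force: [-0.6, 0.6, -0.0]
opening: 0.0853
time: 2.95
ee_pos: [0.4368, 0.0764, 0.0037]
tcp_rot: [-179.9, 0.2, 6.2]
wrist_force: [-0.6, 0.0, 8.1]
opening: 0.0269
time: 3.45
ee_pos: [0.436, 0.0763, 0.1043]
tcp_rot: [-180.0, 0.3, 6.2]
wrist_force: [0.8, -0.0, -1.8]
opening: 0.0265
```

```bash
python3 -m handwheel '[[1,0,0,0,40],[1,0,0,0,40],[1,0,0,0,40],[1,0,0,0,40],[1,0,0,0,40]]'
python3 -m handwheel '[[1,0,0.015,0,39.3],[1,0,0.015,0,39.3],[1,0,0.015,0,39.3],[1,0,0.015,0,39.3],[1,0,0.015,0,39.3]]'
python3 - <<'E'
from h import *
o=get_obs();print(o["q"],o["ee_pos"],o["tcp_rot"])
c=cam("wrist");cv2.imwrite("pics/e1.png",c["color"])
c=cam("top");crop(c,280,95,420,215,5.7,"e2.png")
c=cam("scene");crop(c,180,180,350,295,4.7,"e3.png")
E
```

```text
time: 3.95
ee_pos: [0.4359, 0.0763, 0.1041]
tcp_rot: [-179.9, 0.4, 46.5]
wrist_force: [-0.1, -0.2, -1.2]
opening: 0.0265
time: 4.45
ee_pos: [0.4358, 0.0914, 0.104]
tcp_rot: [-179.9, 0.4, 86.2]
wrist_force: [0.2, 0.0, 0.0]
opening: 0.0265
[ 12.05269177  -9.85782648 -18.31762871  81.71569926  -0.33162601
  15.89162631] [0.43575806 0.09135542 0.10398796] [-179.92200905    0.36700644   86.16182314]
```

View pics/e1.png

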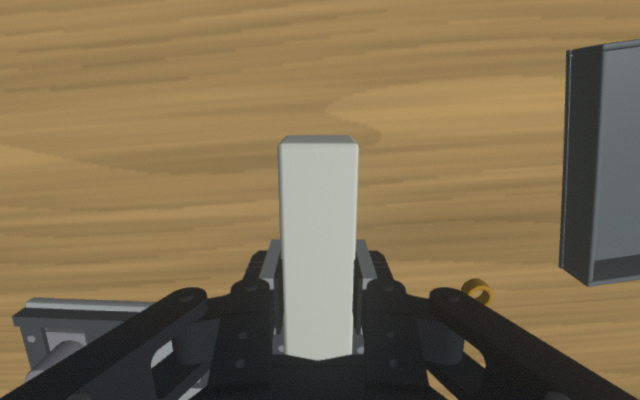

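View pics/e2.png

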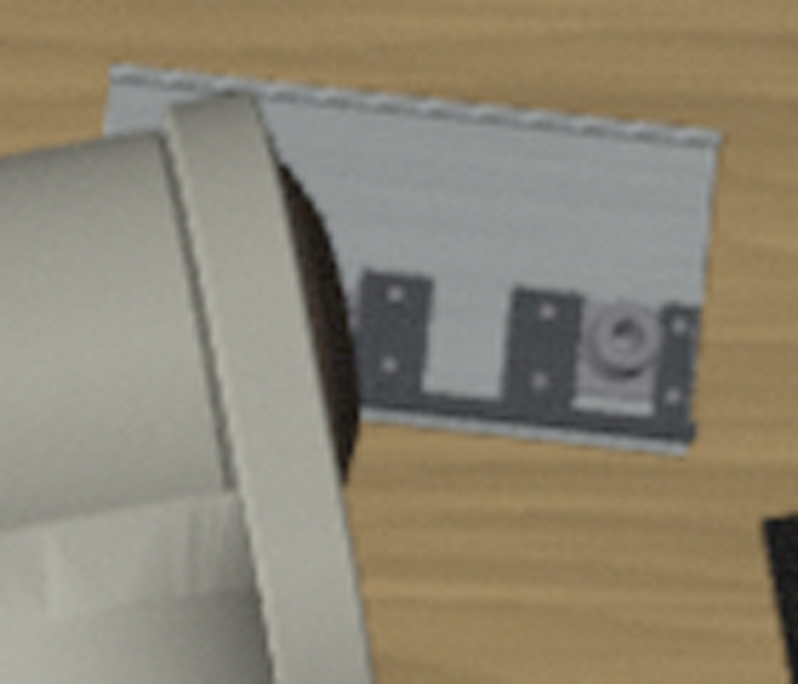

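View pics/e3.png

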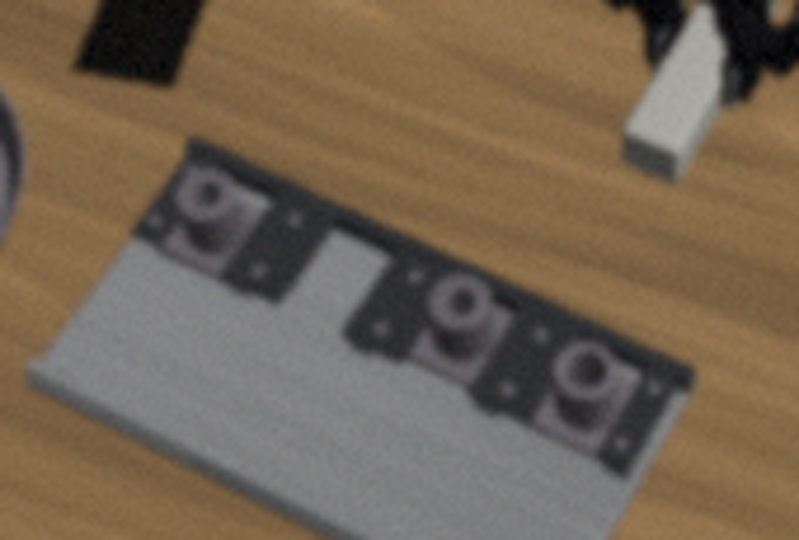

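Run:
```python
from h import *
from scipy.optimize import least_squares
np.set_printoptions(precision=4,suppress=True)
ct=cam("top");cs=cam("scene")
def P(p,s,u,v): return (np.array(p,float)+.5)/s-.5+np.array([u,v])
# object pts (jig frame) : keeper outer-near corners unknown y extents -> use nest slot edges & bushing tops & plate corners
top=P([(112,66),(720,131),(690,455),(76,391)],5.7,280,95); to=np.array([(.075,.14,.014),(.075,-.14,.014),(-.075,-.14,.01),(-.075,.14,.01)])
sc=P([(30,268),(545,540)],4.7,180,200)
# slots corners: empty nest (y=-34, +-17.5) 
top2=P([(431,280),(510,290)],5.7,280,95); o2=np.array([(-.010,-.0165,.022),(-.010,-.0515,.022)])
sc2=P([(283,208),(350,244)],4.7,180,200); so2=np.array([(-.010,-.0515,.022),(-.010,-.0165,.022)])
so=np.array([(.073,-.14,.018),(.073,.14,.018)])
def tr(q,o):
    c,s=np.cos(q[2]),np.sin(q[2]);return np.c_[q[0]+c*o[:,0]-s*o[:,1],q[1]+s*o[:,0]+c*o[:,1],o[:,2]]
def fit(c,px,o):
    r=least_squares(lambda q:(w2px(c,tr(q,o))-px).ravel(),[.592,-.018,-.08]);print(r.x[:2],np.degrees(r.x[2]),r.fun.reshape(-1,2).round(1).tolist());return r.x
a=fit(ct,np.r_[top,top2],np.r_[to,o2]);b=fit(cs,np.r_[sc,sc2],np.r_[so,so2])
for q in (a,b):
    print(tr(q,np.array([(-.035,.102,.05),(-.035,.034,.05),(-.035,-.102,.05)])))
```

```text
[ 0.591  -0.0182] -4.7352559410974795 [[-0.5, 0.0], [0.1, -0.1], [0.0, 0.2], [-0.5, -0.1], [0.6, 0.1], [0.3, -0.2]]
[ 0.5927 -0.0134] -6.228138650348733 [[-0.1, 0.1], [0.5, 0.9], [0.3, -0.1], [-0.7, -1.0]]
[[ 0.5645  0.0864  0.05  ]
 [ 0.5589  0.0186  0.05  ]
 [ 0.5477 -0.1169  0.05  ]]
[[ 0.569   0.0918  0.05  ]
 [ 0.5616  0.0242  0.05  ]
 [ 0.5468 -0.111   0.05  ]]
```

```bash
python3 -m handwheel '[[1,0.04,0.005,0,-0.9],[1,0.045,0.005,-0.02,-0.9],[1,0.045,0.005,-0.05,-0.9],[1,0.045,0.005,-0.073,-0.9],[1,0.045,0.005,-0.073,-0.9]]' 120
python3 - <<'E'
from h import *
o=get_obs();print(o["q"],o["ee_pos"],o["tcp_rot"])
c=cam("scene");crop(c,200,170,370,285,4.7,"f3.png")
E
```

```text
time: 5.2
ee_pos: [0.4794, 0.096, 0.0284]
tcp_rot: [-179.7, 0.4, 84.7]
wrist_force: [0.3, 0.8, -1.6]
opening: 0.0256
[ 11.51355596  -1.85162705 -19.42158794  72.82823315  -0.3318616
  16.84909982] [0.47942836 0.0959743  0.02840148] [-179.71508152    0.43302638   84.66668601]
```

View pics/f3.png

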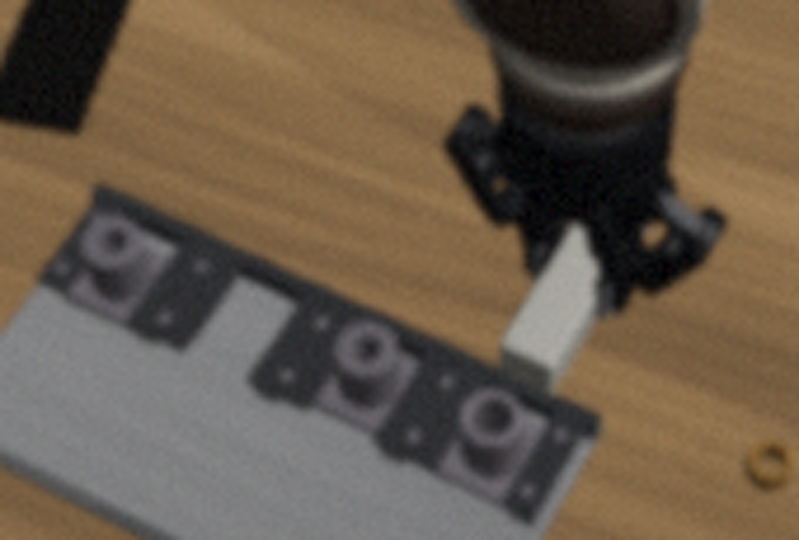

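```bash
python3 -m handwheel '[[1,0.01,-0.001,0.001,0.5],[1,0.014,-0.001,0.001,0.5],[1,0.018,-0.0015,0.001,0.5],[1,0.022,-0.002,0.001,0.5],[1,0.026,-0.002,0.001,0.5]]' 
python3 -m handwheel '[[1,0.005,0,0.001,0],[1,0.01,-0.001,0.001,0],[1,0.015,-0.001,0.001,0],[1,0.02,-0.0015,0.001,0],[1,0.025,-0.002,0.001,0]]'
```

```text
time: 5.75
ee_pos: [0.5042, 0.0942, 0.0319]
tcp_rot: [-179.6, 0.4, 85.2]
wrist_force: [-17.4, -0.2, 11.2]
opening: 0.0256
time: 6.25
ee_pos: [0.527, 0.0922, 0.033]
tcp_rot: [-179.3, 0.4, 85.2]
wrist_force: [-14.6, 1.7, 6.2]
opening: 0.0261
```

```bash
python3 -m handwheel '[[1,0.006,0,0,0],[1,0.012,-0.001,0,0],[1,0.018,-0.001,0,0],[1,0.024,-0.0015,0,0],[1,0.03,-0.0025,0,0]]' 
python3 -m handwheel '[[1,0.003,0,0,0],[1,0.0,0,0,0]]'
python3 - <<'E'
from h import *
o=get_obs();print(o["wrist_force"],o["ee_pos"],o["tcp_rot"])
c=cam("scene");crop(c,200,170,370,285,4.7,"g3.png")
E
```

```text
time: 6.75
ee_pos: [0.5577, 0.0898, 0.0332]
tcp_rot: [-179.3, 0.4, 85.2]
wrist_force: [-0.7, -0.5, -1.2]
opening: 0.026
time: 6.95
ee_pos: [0.5584, 0.0897, 0.0331]
tcp_rot: [-179.3, 0.4, 85.2]
wrist_force: [0.1, 0.1, -0.7]
opening: 0.0259
[ 0.12265322  0.08502606 -0.73879025] [0.55842176 0.0897192  0.03313977] [-179.30350249    0.39763841   85.18400173]
```

View pics/g3.png

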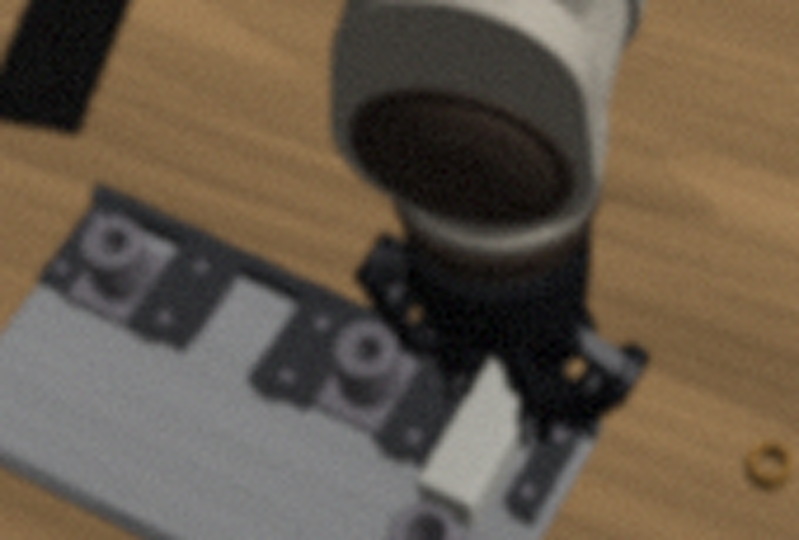

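```bash
python3 -m handwheel '[[1,-0.03,0.0025,0,0],[1,-0.06,0.005,0,0],[1,-0.083,0.0065,-0.002,0],[1,-0.086,-0.03,-0.002,0],[1,-0.089,-0.061,-0.002,0]]' 
python3 -m handwheel '[[1,0,0,0,0],[1,0,0,0,0]]'
python3 - <<'E'
from h import *
o=get_obs();print(o["wrist_force"],o["ee_pos"],o["tcp_rot"])
c=cam("scene");crop(c,200,170,370,285,4.7,"h3.png")
E
```

```text
time: 7.5
ee_pos: [0.4676, 0.0285, 0.0313]
tcp_rot: [-179.3, 0.4, 85.3]
wrist_force: [0.4, 0.1, -1.5]
opening: 0.0261
time: 7.7
ee_pos: [0.4674, 0.0281, 0.0315]
tcp_rot: [-179.3, 0.4, 85.2]
wrist_force: [0.5, 0.2, -1.7]
opening: 0.0258
[ 0.53822551  0.21329664 -1.74474142] [0.46744176 0.02810287 0.0315336 ] [-179.33220308    0.39375438   85.24633286]
```

View pics/h3.png

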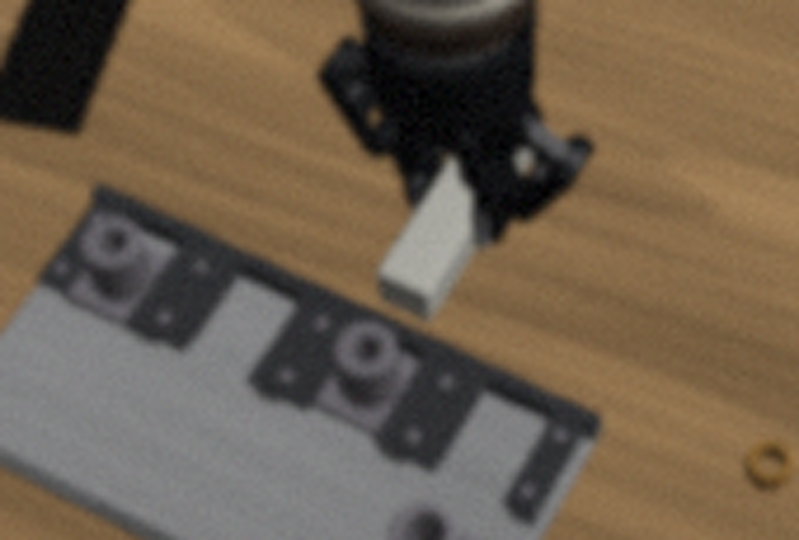

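```bash
python3 -m handwheel '[[1,0.012,-0.001,-0.001,0],[1,0.018,-0.001,-0.001,0],[1,0.023,-0.001,-0.001,0],[1,0.028,-0.001,-0.001,0],[1,0.033,-0.0015,-0.001,0]]' 
python3 -m handwheel '[[1,0.005,0,0,0],[1,0.01,-0.001,0,0],[1,0.015,-0.001,0,0],[1,0.02,-0.0015,0,0],[1,0.025,-0.002,0,0]]'
python3 -m handwheel '[[1,0.006,0,0,0],[1,0.012,-0.001,0,0],[1,0.018,-0.001,0,0],[1,0.023,-0.0015,0,0],[1,0.028,-0.0025,0,0]]' 
python3 -m handwheel '[[1,0.003,0,0,0],[1,0.0,0,0,0]]'
python3 - <<'E'
from h import *
c=cam("scene");crop(c,200,170,370,285,4.7,"i3.png")
E
```

```text
time: 8.25
ee_pos: [0.4983, 0.0275, 0.0299]
tcp_rot: [-179.0, 0.4, 85.3]
wrist_force: [-17.2, 0.7, 7.6]
opening: 0.0258
time: 8.75
ee_pos: [0.5209, 0.0259, 0.0294]
tcp_rot: [-178.6, 0.5, 85.4]
wrist_force: [-17.3, -0.3, 8.4]
opening: 0.0259
time: 9.25
ee_pos: [0.5495, 0.0236, 0.0292]
tcp_rot: [-178.6, 0.5, 85.4]
wrist_force: [-0.7, 0.5, -1.3]
opening: 0.0261
time: 9.45
ee_pos: [0.5501, 0.0236, 0.029]
tcp_rot: [-178.6, 0.5, 85.4]
wrist_force: [-1.1, 0.1, -0.5]
opening: 0.0262
```

View pics/i3.png

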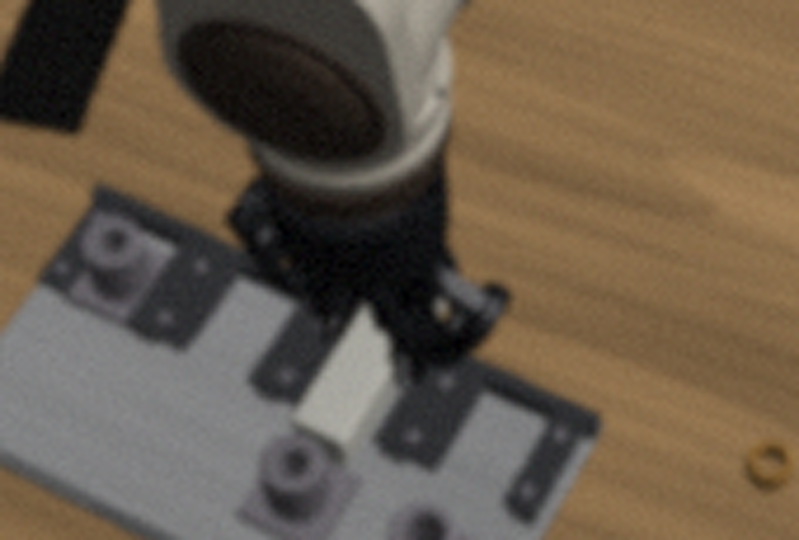

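```bash
python3 -m handwheel '[[1,-0.03,0.0025,0.001,0],[1,-0.06,0.005,0.001,0],[1,-0.083,0.0065,0.001,0],[1,-0.088,-0.03,0.001,0],[1,-0.09,-0.061,0.001,0]]' 
python3 -m handwheel '[[1,-0.003,-0.03,0,0],[1,-0.006,-0.066,0,0],[1,-0.006,-0.066,0,0],[1,-0.006,-0.066,0,0]]'
python3 - <<'E'
from h import *
o=get_obs();p=o["ee_pos"]-np.array([.592,-.015,0]);print(o["ee_pos"],p[0]*.9966-p[1]*.0819,p[0]*.0819+p[1]*.9966,o["tcp_rot"])
c=cam("scene");crop(c,150,150,320,265,4.7,"j3.png")
E
```

```text
time: 10.0
ee_pos: [0.4583, -0.0377, 0.0304]
tcp_rot: [-178.6, 0.5, 85.5]
wrist_force: [1.1, -0.3, -0.9]
opening: 0.0261
time: 10.4
ee_pos: [0.4521, -0.1042, 0.0306]
tcp_rot: [-178.6, 0.5, 85.4]
wrist_force: [0.0, 0.3, -1.5]
opening: 0.0262
[ 0.45205404 -0.10417566  0.03058344] -0.13216665707030212 -0.10033403531003553 [-178.63344094    0.45734558   85.39651339]
```

View pics/j3.png

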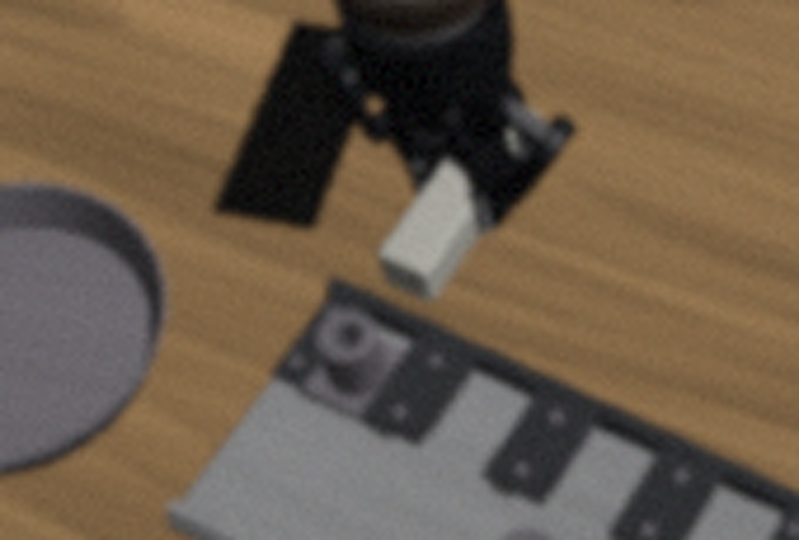

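```bash
python3 -m handwheel '[[1,0.012,-0.0035,-0.001,0],[1,0.02,-0.0035,-0.001,0],[1,0.026,-0.0035,-0.001,0],[1,0.031,-0.004,-0.001,0],[1,0.036,-0.004,-0.001,0]]' 
python3 -m handwheel '[[1,0.005,0,0,0],[1,0.01,-0.001,0,0],[1,0.015,-0.001,0,0],[1,0.02,-0.0015,0,0],[1,0.025,-0.002,0,0]]'
python3 -m handwheel '[[1,0.006,0,0,0],[1,0.012,-0.001,0,0],[1,0.018,-0.001,0,0],[1,0.024,-0.0015,0,0],[1,0.03,-0.0025,0,0]]' 
python3 -m handwheel '[[1,0.001,0,0,0],[1,0.0,0,0,0]]'
python3 -m handwheel '[[1,-0.03,0.002,0,0],[1,-0.06,0.004,0.0,0],[1,-0.09,0.006,0.01,0],[1,-0.11,0.007,0.03,0],[1,-0.11,0.007,0.06,0]]'
python3 - <<'E'
from h import *
c=cam("scene");crop(c,150,150,350,300,4,"k3.png")
c=cam("top");crop(c,280,95,450,215,4.6,"k2.png")
E
```

```text
time: 10.95
ee_pos: [0.4859, -0.1068, 0.0293]
tcp_rot: [-178.3, 0.5, 85.5]
wrist_force: [-16.9, 0.3, 9.3]
opening: 0.0259
time: 11.45
ee_pos: [0.5082, -0.1084, 0.029]
tcp_rot: [-177.9, 0.5, 85.5]
wrist_force: [-16.5, -0.0, 7.3]
opening: 0.026
time: 11.95
ee_pos: [0.5388, -0.1107, 0.0289]
tcp_rot: [-177.9, 0.5, 85.5]
wrist_force: [0.2, -0.3, -1.4]
opening: 0.0259
time: 12.15
ee_pos: [0.5391, -0.1106, 0.0288]
tcp_rot: [-177.9, 0.5, 85.5]
wrist_force: [-1.6, 0.3, -0.4]
opening: 0.0258
time: 12.65
ee_pos: [0.4259, -0.1032, 0.0883]
tcp_rot: [-177.8, 0.4, 85.5]
wrist_force: [0.3, -0.6, -0.8]
opening: 0.0259
```

View pics/k3.png

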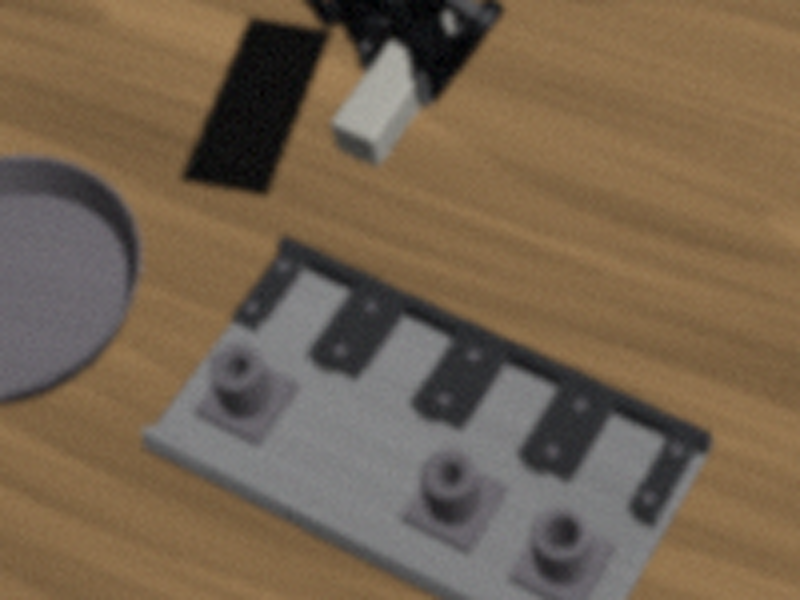

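View pics/k2.png

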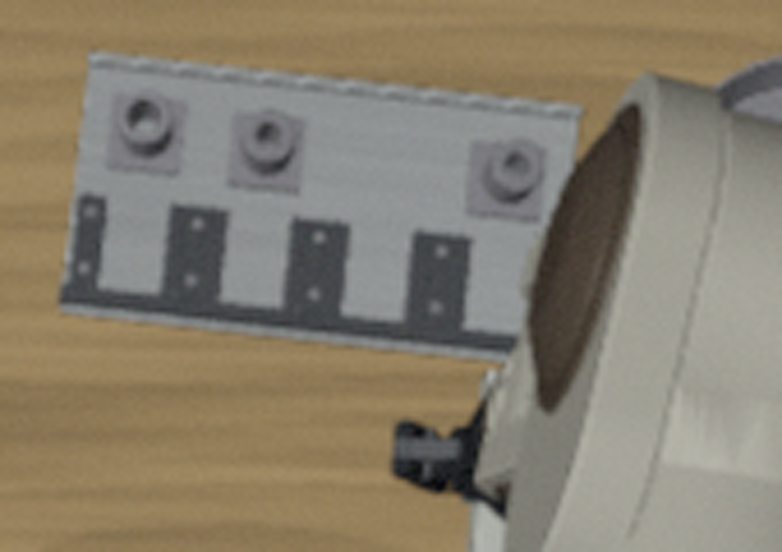

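```bash
python3 -m handwheel '[[1,-0.002,-0.04,0,7],[1,-0.004,-0.08,0,14.9],[1,-0.006,-0.118,-0.01,14.9],[1,-0.006,-0.118,-0.04,14.9],[1,-0.006,-0.118,-0.055,14.9]]' 
python3 -m handwheel '[[1,0,0,0,0],[1,0,0,0,0]]'
python3 - <<'E'
from h import *
o=get_obs();print(o["ee_pos"],o["tcp_rot"])
c=cam("scene");crop(c,150,110,290,215,5.6,"l3.png")
c=cam("wrist");cv2.imwrite("pics/l1.png",c["color"])
E
```

```text
time: 13.25
ee_pos: [0.4232, -0.2223, 0.0351]
tcp_rot: [-178.2, 0.4, 100.3]
wrist_force: [-0.3, 0.1, -0.8]
opening: 0.0257
time: 13.45
ee_pos: [0.423, -0.2217, 0.035]
tcp_rot: [-178.2, 0.4, 100.3]
wrist_force: [-0.4, 0.7, -1.3]
opening: 0.0256
[ 0.42300124 -0.22166135  0.03500197] [-178.15047266    0.38132605  100.34927829]
```

View pics/l3.png

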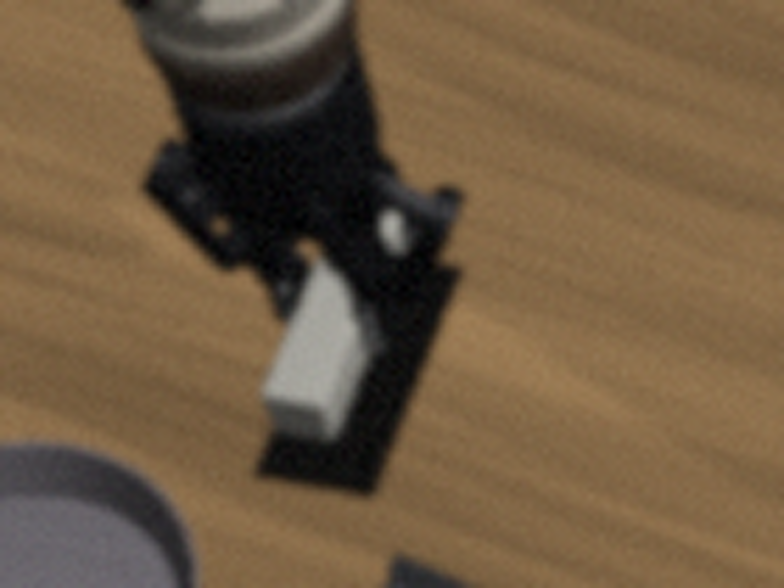

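View pics/l1.png

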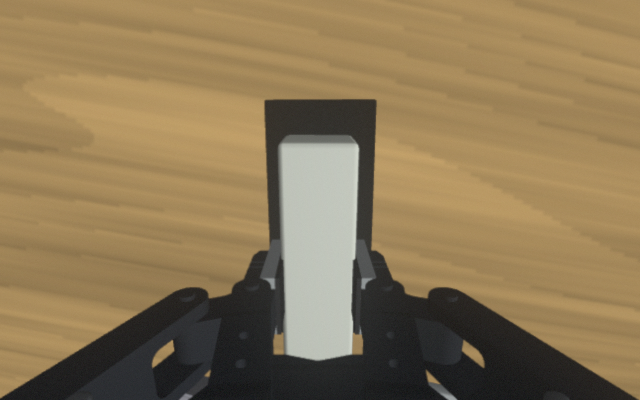

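Run:
```python
from h import *
c=cam("wrist")
m=px2w(c,[(265,100),(377,100),(270,230),(373,230)],.004);print(m)
b=px2w(c,[(279,145),(358,145)],.059);print(b)
a=(m[0]+m[1])/2; u=np.array([np.cos(np.radians(10.4)),np.sin(np.radians(10.4))])
print("mat centre",a[:2]+.065*u,"block centre",b.mean(0)[:2]+.055*u)
for p in (m[2]-m[0],m[3]-m[1]): print(np.degrees(np.arctan2(p[1],p[0])))
```

```text
[[ 0.36109847 -0.25991177  0.004     ]
 [ 0.35121376 -0.20611286  0.004     ]
 [ 0.42702247 -0.24749916  0.004     ]
 [ 0.41694593 -0.19348735  0.004     ]]
[[ 0.37495341 -0.24437348  0.059     ]
 [ 0.36998445 -0.21745406  0.059     ]]
mat centre [ 0.42008827 -0.22127857] block centre [ 0.42656536 -0.22098522]
10.66319831516668
10.872675882491883
```

```bash
python3 -m handwheel '[[1,-0.0055,-0.001,-0.01,0.2],[1,-0.0055,-0.001,-0.018,0.2],[1,-0.0055,-0.001,-0.024,0.2],[1,-0.0055,-0.001,-0.026,0.2],[1,-0.0055,-0.001,-0.026,0.2]]' 
python3 -m handwheel '[[1,0,0,-0.001,0],[0.8,0,0,-0.001,0],[0.6,0,0,0,0],[0.4,0,0,0,0],[0,0,0,0,0]]'
python3 -m handwheel '[[0,0,0,0,0],[0,0,0,0.05,0],[0,0,0,0.1,0],[0,0,0,0.15,0],[0,0,0,0.17,0]]' 60
python3 - <<'E'
from h import *
c=cam("wrist");cv2.imwrite("pics/n1.png",c["color"])
E
```

```text
time: 14.1
ee_pos: [0.4183, -0.223, 0.0099]
tcp_rot: [-178.2, 0.5, 100.6]
wrist_force: [-0.2, 0.7, -0.8]
opening: 0.0257
time: 14.6
ee_pos: [0.4184, -0.2231, 0.0101]
tcp_rot: [-178.3, 0.5, 100.6]
wrist_force: [0.1, 0.9, -0.7]
opening: 0.0621
time: 15.1
ee_pos: [0.4195, -0.2236, 0.1851]
tcp_rot: [-178.5, 0.7, 100.6]
wrist_force: [0.6, -1.3, -0.9]
opening: 0.0854
```

View pics/n1.png

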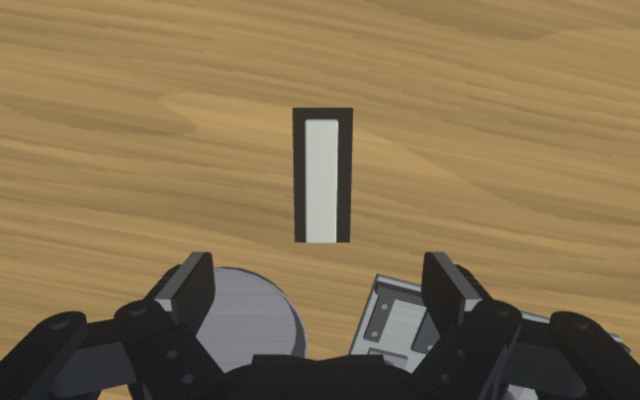

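Run:
```python
from h import *
c=cam("wrist");im=c["color"];crop(c,280,95,366,255,3.6,"n2.png")
m=px2w(c,[(293,108),(353,108),(351,242),(296,242)],.004);print(m.mean(0))
b=px2w(c,[(305.5,120),(337.5,120),(336,243),(306.5,243)],.032);print(b.mean(0));
for q in (m,b):
  d=q[2]+q[3]-q[0]-q[1];print(np.degrees(np.arctan2(d[1],d[0])),np.linalg.norm(d)/2)
```

```text
[ 0.42014689 -0.22072267  0.004     ]
[ 0.42018031 -0.22245626  0.032     ]
11.03674539229924 0.129467583468901
10.638560232082135 0.10959887931731421
```

View pics/n2.png

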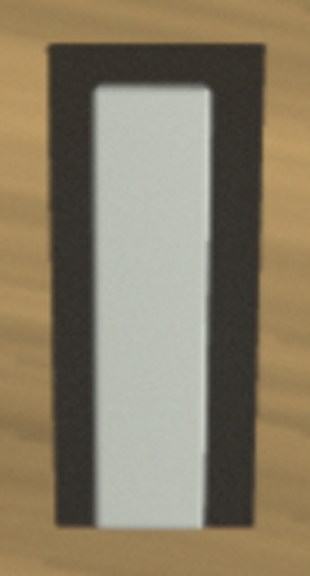

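```bash
python3 -m handwheel '[[0,0,0.03,0.03,-40],[0,0.03,0.07,0.05,-40],[0,0.06,0.11,0.05,-40],[0,0.08,0.13,0.05,-40],[0,0.08,0.13,0.05,-40]]' 
python3 -m handwheel '[[0,0.1,0.13,0,-40],[0,0.1,0.13,0,-40],[0,0.1,0.13,0,-40],[0,0.1,0.13,0,-40],[0,0.1,0.13,0,-40]]' 
python3 -m handwheel '[[0,0,0,-0.02,-25.3],[0,0,0,-0.02,-25.3],[0,0,0,-0.02,-25.3],[0,0,0,-0.02,-25.3]]'
python3 - <<'E'
from h import *
o=get_obs();print(o["ee_pos"],o["tcp_rot"],o["q"])
c=cam("wrist");cv2.imwrite("pics/o1.png",c["color"])
E
```

```text
time: 15.7
ee_pos: [0.5017, -0.0906, 0.2317]
tcp_rot: [-178.4, 0.7, 60.4]
wrist_force: [-0.7, -0.2, -0.2]
opening: 0.0855
time: 16.2
ee_pos: [0.6027, 0.0421, 0.2287]
tcp_rot: [-178.3, 0.8, 20.3]
wrist_force: [-0.7, -1.0, 0.7]
opening: 0.0855
time: 16.6
ee_pos: [0.6023, 0.0421, 0.2072]
tcp_rot: [-178.3, 1.0, -5.1]
wrist_force: [0.1, 0.1, -0.1]
opening: 0.0853
[0.60230786 0.04208806 0.20720235] [-178.3496322     0.9623499    -5.14907358] [ 3.16082898 12.83203524 16.22314868 94.1047894   1.77211854 98.312726  ]
```

View pics/o1.png

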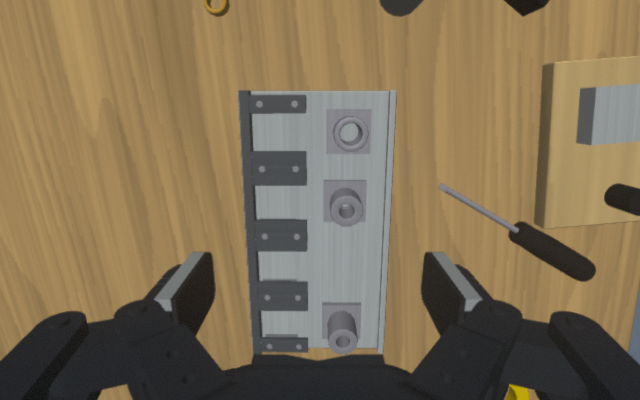

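Run:
```python
from h import *
c=cam("wrist");crop(c,290,80,410,230,3.9,"o2.png")
t=px2w(c,[(350,132.5),(346,207.5),(343.5,341)],.05);print(t)
f=px2w(c,[(327.5,110),(369,110),(371,153),(327.5,153)],.016);print(f.mean(0))
f=px2w(c,[(324,180),(366,180),(365,222),(323.5,222)],.016);print(f.mean(0))
j=px2w(c,[(240,91),(396,91)],[.022,.018]);print(j)
```

```text
[[ 0.63100699  0.08452042  0.05      ]
 [ 0.62335403  0.01871309  0.05      ]
 [ 0.61217454 -0.11919199  0.05      ]]
[0.63219112 0.08281543 0.016     ]
[0.62384707 0.01530867 0.016     ]
[[0.53571272 0.12809329 0.022     ]
 [0.6774471  0.11626959 0.018     ]]
```

View pics/o2.png

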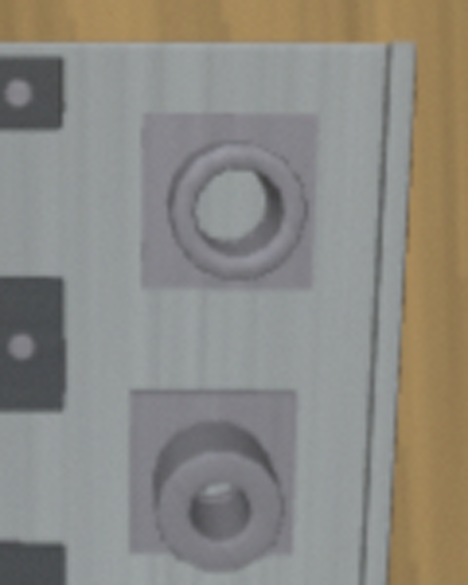

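```bash
python3 -m handwheel '[[0,0.029,0.0418,-0.04,0.4],[0,0.029,0.0418,-0.09,0.4],[0,0.029,0.0418,-0.14,0.4],[0,0.029,0.0418,-0.184,0.4],[0,0.029,0.0418,-0.184,0.4]]'
python3 - <<'E'
from h import *
o=get_obs();print(o["ee_pos"],o["tcp_rot"])
c=cam("wrist");crop(c,100,100,540,400,1.8,"p1.png")
E
```

```text
time: 17.2
ee_pos: [0.6272, 0.0835, 0.0164]
tcp_rot: [-178.5, 1.5, -4.2]
wrist_force: [-0.1, 0.0, -0.4]
opening: 0.0852
[0.62717137 0.08349457 0.01643806] [-178.46694711    1.53319936   -4.18022767]
```

View pics/p1.png

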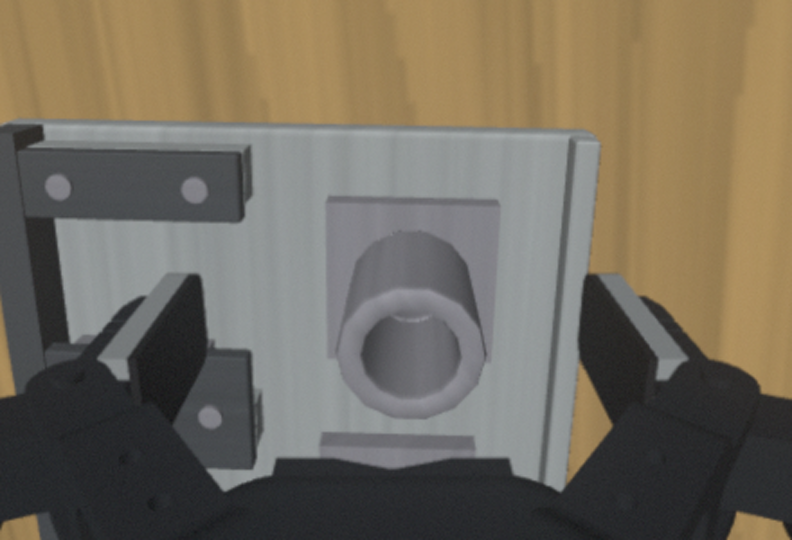

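```bash
python3 -m handwheel '[[0,0,0,0.004,0],[0.4,0,0,0.004,0],[1,0,0,0.004,0],[1,0,0,0.004,0],[1,0,0,0.004,0]]' 60
python3 -m handwheel '[[1,0,0,0,0],[1,0,0,0,0],[1,0,0,0.02,0],[1,0,0,0.05,0],[1,0,0,0.08,0]]' 60
python3 - <<'E'
from h import *
o=get_obs();print(o["ee_pos"],o["tcp_rot"],o["opening"],o["wrist_force"])
c=cam("wrist");crop(c,100,100,540,400,1.8,"q1.png")
E
```

```text
time: 17.75
ee_pos: [0.6295, 0.0836, 0.0252]
tcp_rot: [-178.4, 1.2, -4.2]
wrist_force: [-4.9, -1.1, 29.6]
opening: 0.0283
time: 18.25
ee_pos: [0.6289, 0.0835, 0.1053]
tcp_rot: [-178.4, 1.3, -4.2]
wrist_force: [0.9, 0.2, -1.3]
opening: 0.0276
[0.62885362 0.08352976 0.10530925] [-178.42340497    1.31023756   -4.22062845] 0.027633903537920546 [ 0.86779669  0.22464808 -1.25073824]
```

View pics/q1.png

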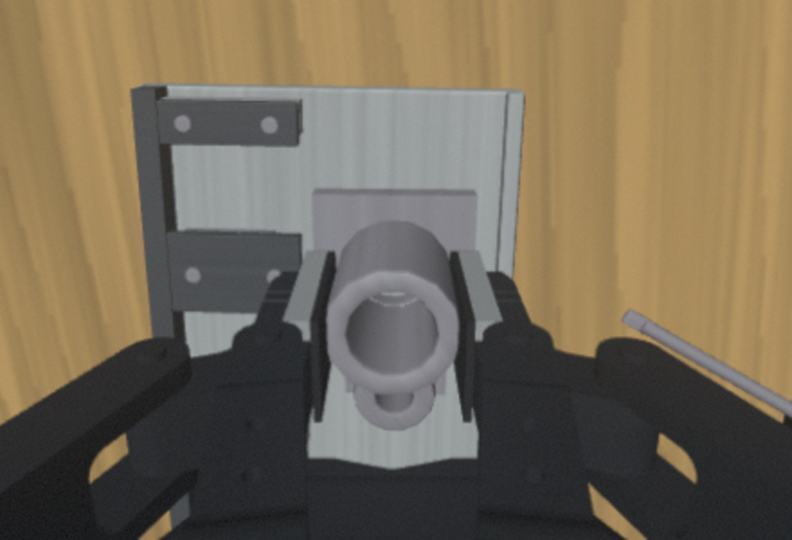

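```bash
python3 -m handwheel '[[1,0,0.03,0.01,0],[1,-0.003,0.06,0.01,0],[1,-0.003,0.095,0.01,0],[1,-0.003,0.095,0.01,0],[1,-0.003,0.095,0.01,0]]'
python3 - <<'E'
from h import *
o=get_obs();print(o["ee_pos"],o["tcp_rot"],o["opening"],o["wrist_force"])
c=cam("wrist");cv2.imwrite("pics/r1.png",c["color"]);crop(c,240,60,420,330,2.2,"r2.png")
E
```

```text
time: 18.8
ee_pos: [0.6275, 0.1794, 0.1209]
tcp_rot: [-178.4, 0.9, -4.1]
wrist_force: [-0.2, -0.3, -0.9]
opening: 0.0275
[0.62745027 0.17935028 0.1208508 ] [-178.37026084    0.94821743   -4.12795017] 0.027502727985299687 [-0.22567526 -0.33846403 -0.91796487]
```

View pics/r1.png

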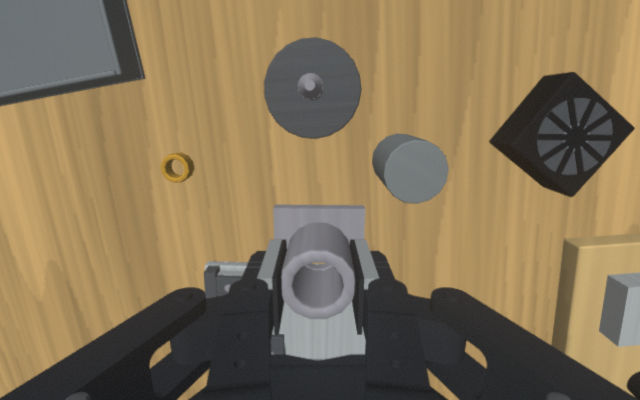

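View pics/r2.png

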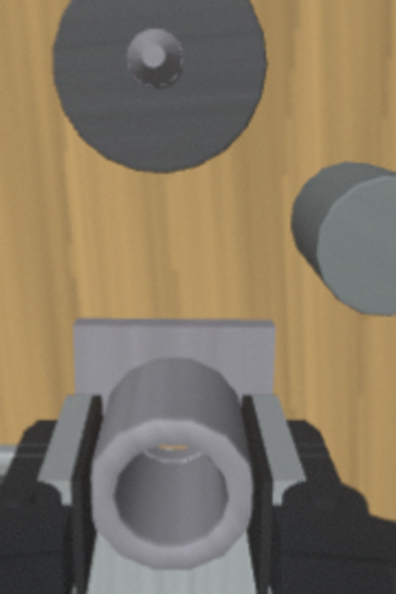

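Run:
```python
from h import *
c=cam("wrist")
g=lambda p:(np.array(p,float)+.5)/2.2-.5+np.array([240,60])
print("pin",px2w(c,g([(154,57)]),.058),"base",px2w(c,g([(160,62)]),.014))
for zb in (.100,.104,.108,.112):
    t=px2w(c,g([(171,492)]),zb+.040)[0]; e=px2w(c,g([(76,320),(274,320)]),zb+.006); w=np.linalg.norm(e[1]-e[0])
    left=px2w(c,g([(93,492),(250,492)]),zb+.04)
    print(zb,t[:2],e.mean(0)[:2],w,np.linalg.norm(left[1]-left[0]))
```

```text
pin [[0.62773044 0.25600964 0.058     ]] base [[0.62797411 0.25709614 0.014     ]]
0.1 [0.6277926  0.17625993] [0.62963716 0.19875711] 0.04254165033313938 0.02821036204813299
0.104 [0.6280179  0.17838601] [0.62976837 0.19986784] 0.04147692824465267 0.02731353197740365
0.108 [0.62824321 0.18051208] [0.62989958 0.20097857] 0.040412206156166065 0.026416701906674306
0.112 [0.62846852 0.18263816] [0.63003079 0.2020893 ] 0.03934748406767946 0.025519871835944962
```

```bash
python3 -m handwheel '[[1,-0.001,0.03,0,0],[1,-0.0015,0.06,0,0],[1,-0.0015,0.0785,0,0],[1,-0.0015,0.0785,-0.02,0],[1,-0.0015,0.0785,-0.036,0]]' 
python3 -m handwheel '[[1,0,0,0,0]]'
python3 - <<'E'
from h import *
o=get_obs();print(o["ee_pos"],o["tcp_rot"],o["opening"],o["wrist_force"])
c=cam("wrist");crop(c,240,180,420,330,4.4,"s1.png")
c=cam("scene");crop(c,310,250,430,350,6,"s3.png")
E
```

```text
time: 19.4
ee_pos: [0.6264, 0.2566, 0.0845]
tcp_rot: [-178.4, 0.9, -4.2]
wrist_force: [0.6, 0.3, -1.3]
opening: 0.0275
time: 19.5
ee_pos: [0.6254, 0.2555, 0.0818]
tcp_rot: [-178.5, 1.1, -4.2]
wrist_force: [-0.6, -0.1, -2.1]
opening: 0.0277
[0.62542773 0.25552405 0.08178569] [-178.49270028    1.12423011   -4.24710431] 0.02769820241044303 [-0.64925449 -0.10182429 -2.07807797]
```

View pics/s1.png

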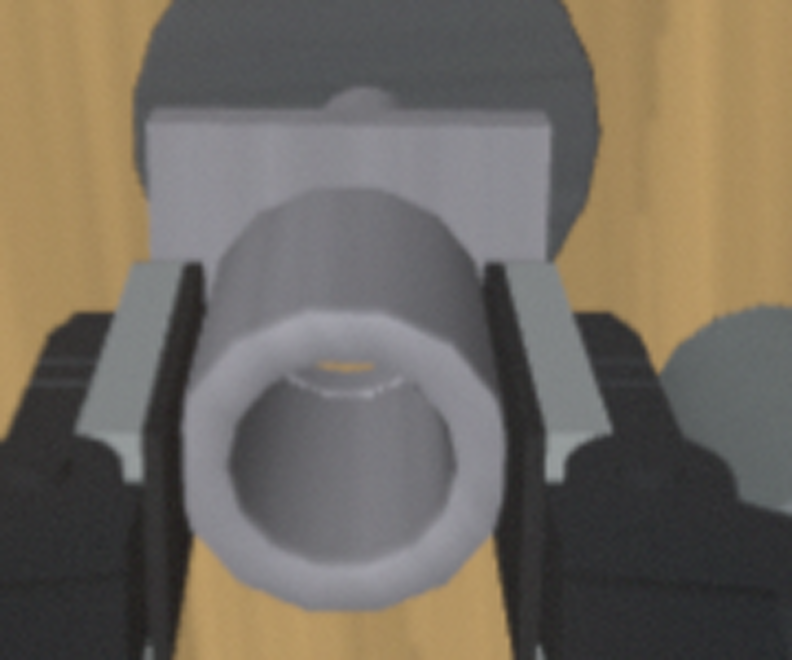

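View pics/s3.png

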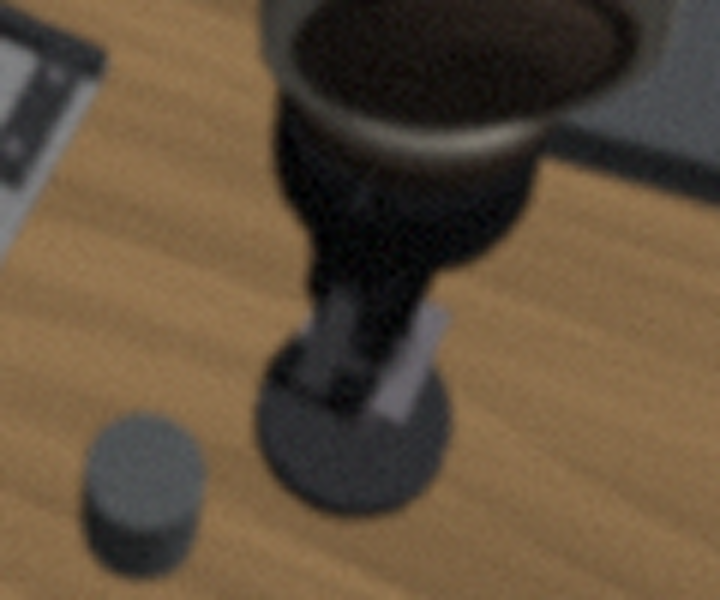

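```bash
python3 -m handwheel '[[1,0.002,0.001,0,0],[1,0.002,0.001,-0.005,0],[1,0.002,0.001,-0.01,0],[1,0.002,0.001,-0.015,0],[1,0.002,0.001,-0.018,0]]' 
python3 -m handwheel '[[1,0,0,-0.004,0],[1,0,0,-0.008,0],[1,0,0,-0.012,0]]'
```

```text
time: 20.1
ee_pos: [0.6282, 0.2567, 0.0657]
tcp_rot: [-178.4, 1.0, -4.3]
wrist_force: [-0.2, -0.5, -0.2]
opening: 0.0274
time: 20.4
ee_pos: [0.6281, 0.2568, 0.0533]
tcp_rot: [-178.4, 1.0, -4.3]
wrist_force: [-0.9, -0.2, -1.7]
opening: 0.0273
```

```bash
python3 -m handwheel '[[1,0,0,-0.005,0],[1,0,0,-0.01,0],[1,0,0,-0.014,0],[1,0,0,-0.014,0]]'
python3 - <<'E'
from h import *
c=cam("wrist");crop(c,240,180,420,330,4.4,"t1.png")
E
```

```text
time: 20.8
ee_pos: [0.6278, 0.2566, 0.0385]
tcp_rot: [-178.5, 1.1, -4.3]
wrist_force: [0.4, 0.2, -1.2]
opening: 0.0276
```

View pics/t1.png

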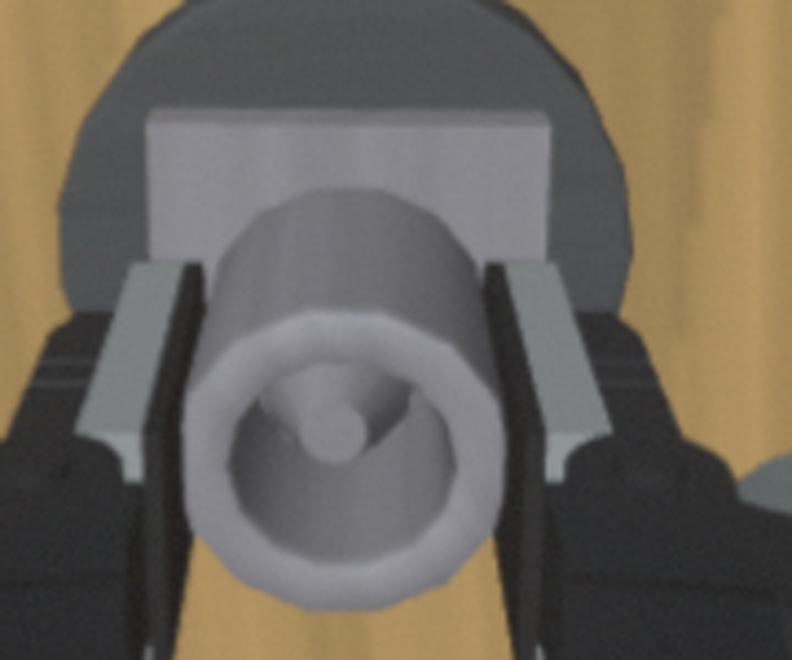

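```bash
python3 -m handwheel '[[1,0,0,-0.003,0],[1,0,0,-0.005,0],[1,0,0,-0.006,0]]' 
python3 -m handwheel '[[1,0,0,0.02,0],[1,0,0,0.05,0],[1,0,0,0.08,0],[1,0,0,0.08,0]]' 
python3 -m handwheel '[[1,-0.04,0.02,0.01,0],[1,-0.08,0.04,0.01,0],[1,-0.12,0.055,0.01,0],[1,-0.15,0.065,0,0],[1,-0.175,0.076,-0.01,0]]' 
python3 -m handwheel '[[1,0,0,0,0],[1,0,0,0,0]]'
python3 - <<'E'
from h import *
o=get_obs();print(o["ee_pos"],o["tcp_rot"],o["opening"],o["wrist_force"])
c=cam("wrist");cv2.imwrite("pics/u1.png",c["color"])
E
```

```text
time: 21.15
ee_pos: [0.6279, 0.2566, 0.0327]
tcp_rot: [-178.4, 1.0, -4.3]
wrist_force: [-0.4, 0.1, -0.3]
opening: 0.0272
time: 21.55
ee_pos: [0.6297, 0.2574, 0.118]
tcp_rot: [-178.3, 0.7, -4.3]
wrist_force: [1.0, 0.4, -0.9]
opening: 0.0278
time: 22.05
ee_pos: [0.4529, 0.3337, 0.1075]
tcp_rot: [-178.3, 0.7, -4.2]
wrist_force: [0.3, -0.1, -1.1]
opening: 0.028
time: 22.25
ee_pos: [0.4524, 0.3339, 0.1071]
tcp_rot: [-178.3, 0.7, -4.2]
wrist_force: [0.7, 0.2, -0.5]
opening: 0.0278
[0.45242964 0.33387213 0.10712953] [-178.26525534    0.65758736   -4.15006051] 0.02778038334954734 [ 0.67906774  0.20886685 -0.45953577]
```

View pics/u1.png

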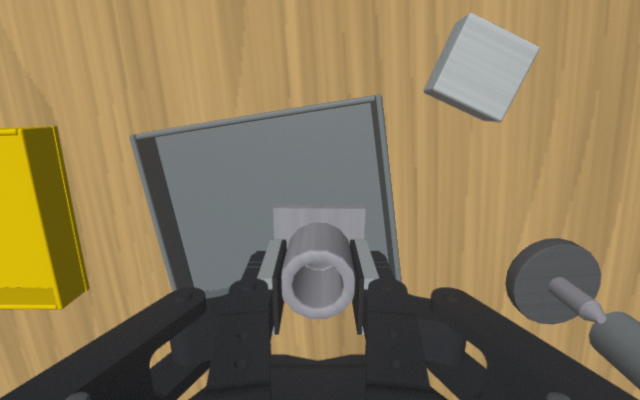

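```bash
python3 -m handwheel '[[1,-0.022,-0.001,0,0],[1,-0.022,-0.001,-0.03,0],[1,-0.022,-0.001,-0.06,0],[1,-0.022,-0.001,-0.08,0],[1,-0.022,-0.001,-0.08,0]]' 
python3 -m handwheel '[[1,0,0,-0.002,0],[1,0,0,-0.004,0],[1,0,0,-0.005,0]]'
```

```text
time: 22.8
ee_pos: [0.4308, 0.3312, 0.0246]
tcp_rot: [-178.4, 0.8, -4.3]
wrist_force: [-0.6, 0.1, -0.9]
opening: 0.0276
time: 23.1
ee_pos: [0.4316, 0.3314, 0.0205]
tcp_rot: [-178.4, 0.8, -4.3]
wrist_force: [-0.3, 0.1, -1.8]
opening: 0.027
```

```bash
python3 -m handwheel '[[1,0,0,-0.001,0],[1,0,0,-0.002,0]]' 
python3 -m handwheel '[[1,0,0,-0.001,0],[1,0,0,-0.002,0]]'
python3 - <<'E'
from h import *
c=cam("wrist");cv2.imwrite("pics/v1.png",c["color"])
E
```

```text
time: 23.3
ee_pos: [0.4321, 0.3318, 0.0194]
tcp_rot: [-178.3, 0.7, -4.3]
wrist_force: [-1.6, -2.7, 12.7]
opening: 0.0273
time: 23.5
ee_pos: [0.4322, 0.3319, 0.0193]
tcp_rot: [-178.3, 0.6, -4.3]
wrist_force: [-6.1, -5.6, 21.7]
opening: 0.0276
```

View pics/v1.png

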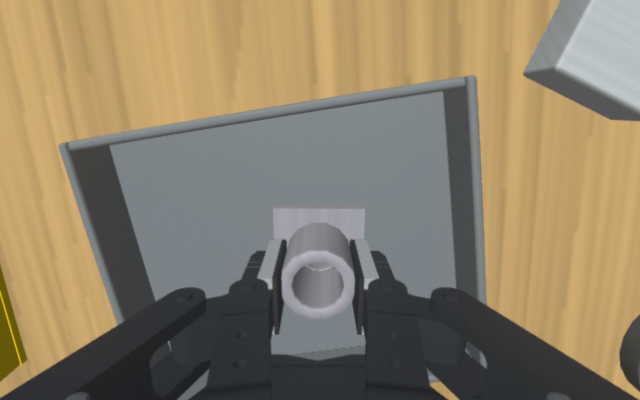

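```bash
python3 -m handwheel '[[0.5,0,0,0.001,0],[0.45,0,0,0.001,0],[0.45,0,0,0.001,0],[0.45,0,0,0.001,0]]' 
python3 -m handwheel '[[0.45,0,0,0.03,0],[0.45,0,0,0.06,0],[0.4,0,0,0.1,0],[0.2,0,0,0.15,0],[0,0,0,0.18,0]]'
python3 - <<'E'
from h import *
c=cam("wrist");cv2.imwrite("pics/w1.png",c["color"])
c=cam("scene");cv2.imwrite("pics/w3.png",c["color"])
E
```

```text
time: 23.95
ee_pos: [0.4322, 0.3319, 0.0202]
tcp_rot: [-178.3, 0.6, -4.3]
wrist_force: [-0.1, 0.0, 0.3]
opening: 0.047
time: 24.45
ee_pos: [0.4326, 0.3322, 0.2038]
tcp_rot: [-178.1, 0.5, -4.3]
wrist_force: [1.3, 0.4, 0.4]
opening: 0.0778
```

View pics/w1.png

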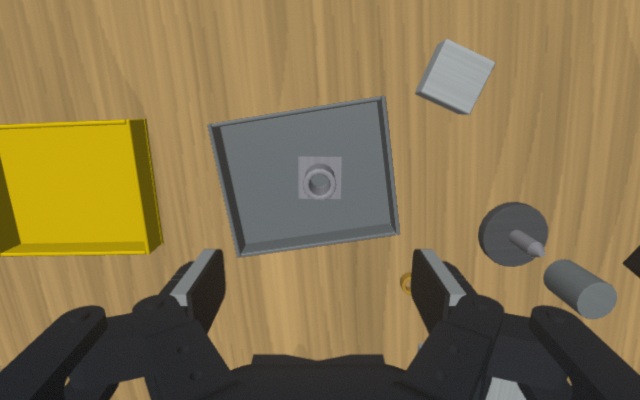

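View pics/w3.png

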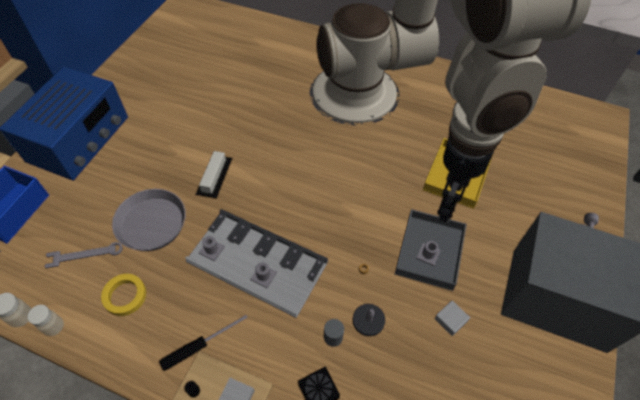

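Bushing 1 stands upright in the tray. Next I'll check whether the block has moved.

Run:
```python
from h import *
np.set_printoptions(precision=4,suppress=True)
c=cam("top");crop(c,400,170,460,250,7,"x2.png")
c=cam("scene");crop(c,185,140,245,205,8,"x3.png")
u=np.radians(10.5);M=np.array([[np.cos(u),-np.sin(u)],[np.sin(u),np.cos(u)]])
q=[np.r_[M@[a*.055,b*.014]+[.42,-.2215],.032] for a,b in ((1,1),(1,-1),(-1,-1),(-1,1))]
print("expected px scene crop",((w2px(c,q)-[185,140])*8+3.5).tolist())
```

```text
expected px scene crop [[203.11050187507817, 379.3022822442442], [114.1546455396865, 363.5279766357428], [232.80275857289962, 87.30325905398513], [317.6651387755662, 101.48547087137763]]
```

View pics/x2.png

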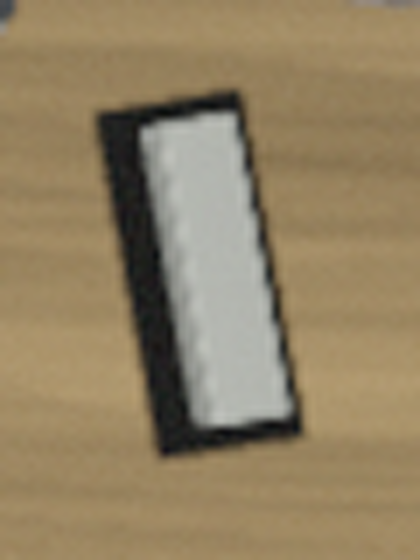

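View pics/x3.png

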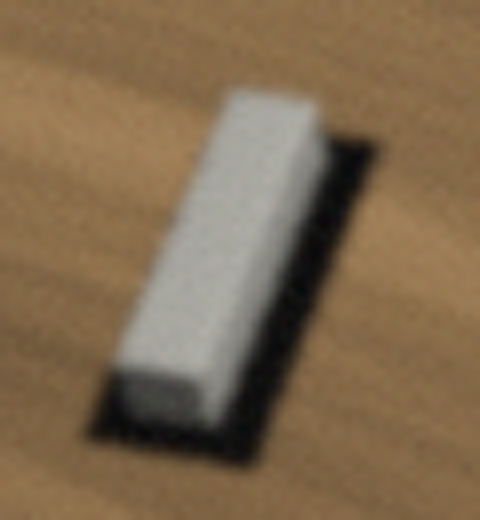

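```bash
python3 -m handwheel '[[0,0.03,-0.05,0,0],[0,0.06,-0.1,0,0],[0,0.09,-0.15,0,0],[0,0.12,-0.2,0,0],[0,0.15,-0.24,0,0]]' 60
python3 -m handwheel '[[0,0.043,-0.05,-0.04,0],[0,0.043,-0.076,-0.08,0],[0,0.043,-0.076,-0.11,0],[0,0.043,-0.076,-0.11,0]]'
python3 - <<'E'
from h import *
o=get_obs();print(o["ee_pos"],o["tcp_rot"],o["opening"],o["wrist_force"])
c=cam("wrist");cv2.imwrite("pics/y1.png",c["color"])
E
```

```text
time: 25.15
ee_pos: [0.5637, 0.1174, 0.1985]
tcp_rot: [-178.3, 0.7, -4.3]
wrist_force: [1.1, -0.1, 0.4]
opening: 0.0854
time: 25.55
ee_pos: [0.6026, 0.0391, 0.0793]
tcp_rot: [-178.4, 1.5, -4.4]
wrist_force: [-1.2, 0.5, -0.7]
opening: 0.0855
[0.60262153 0.03906369 0.07933628] [-178.38646851    1.50723975   -4.44794801] 0.08553035023002355 [-1.2201585   0.47980381 -0.65758309]
```

View pics/y1.png

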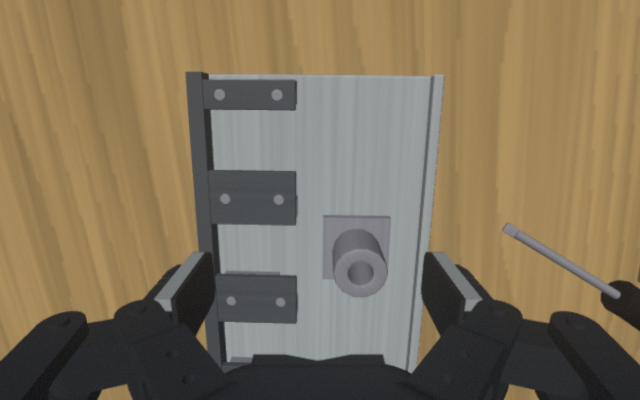

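Run:
```python
from h import *
c=cam("wrist")
print(px2w(c,[(360,270.5)],.05),px2w(c,[(323,216),(390,217)],.016).mean(0))
```

```text
[[0.62497767 0.01638948 0.05      ]] [0.62688259 0.03694766 0.016     ]
```

```bash
python3 -m handwheel '[[0,0.0225,-0.023,0,0],[0,0.0225,-0.023,-0.02,0],[0,0.0225,-0.023,-0.045,0],[0,0.0225,-0.023,-0.051,0],[0,0.0225,-0.023,-0.051,0]]'
python3 -m handwheel '[[0.4,0.001,0,0,0],[1,0.001,0,0,0],[1,0.001,0,0,0],[1,0.001,0,0,0],[1,0.001,0,0,0]]' 60
python3 -m handwheel '[[1,0,0,0,0],[1,0,0,0,0],[1,0,0,0.02,0],[1,0,0,0.05,0],[1,0,0,0.08,0]]' 60
python3 - <<'E'
from h import *
o=get_obs();print(o["ee_pos"],o["tcp_rot"],o["opening"],o["wrist_force"])
c=cam("wrist");crop(c,100,100,540,400,1.8,"z1.png")
E
```

```text
time: 26.15
ee_pos: [0.628, 0.0193, 0.0372]
tcp_rot: [-178.3, 0.9, -4.3]
wrist_force: [-0.9, -0.0, 0.0]
opening: 0.0856
time: 26.65
ee_pos: [0.6294, 0.0194, 0.0383]
tcp_rot: [-178.3, 0.9, -4.3]
wrist_force: [-1.2, 0.4, 6.1]
opening: 0.0272
time: 27.15
ee_pos: [0.6288, 0.0193, 0.1184]
tcp_rot: [-178.3, 1.0, -4.3]
wrist_force: [0.1, 0.0, -1.0]
opening: 0.0268
[0.62884838 0.01931875 0.11843467] [-178.27319942    0.95462376   -4.25965134] 0.026775460235913526 [ 0.1276989   0.03965193 -0.96091017]
```

View pics/z1.png

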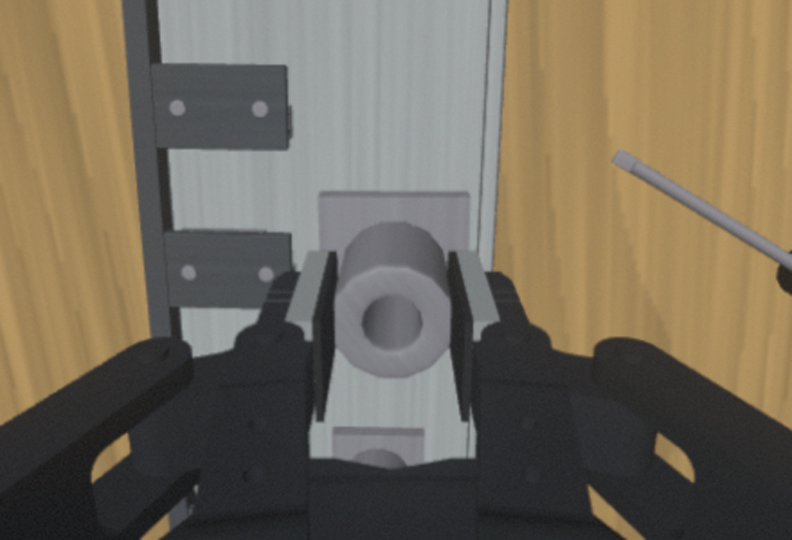

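```bash
python3 -m handwheel '[[1,-0.001,0.04,0.005,0],[1,-0.002,0.08,0.005,0],[1,-0.002,0.12,0.005,0],[1,-0.002,0.16,0.005,0],[1,-0.002,0.16,0.005,0]]' 
python3 -m handwheel '[[1,-0.001,0.03,0,0],[1,-0.001,0.06,0,0],[1,-0.001,0.08,0,0],[1,-0.001,0.08,-0.01,0],[1,-0.001,0.08,-0.023,0]]' 
python3 -m handwheel '[[1,0,0,0,0]]'
python3 - <<'E'
from h import *
o=get_obs();print(o["ee_pos"],o["tcp_rot"],o["opening"],o["wrist_force"])
c=cam("wrist");crop(c,240,180,420,330,4.4,"A1.png")
E
```

```text
time: 27.7
ee_pos: [0.6281, 0.1837, 0.1287]
tcp_rot: [-178.2, 0.6, -4.0]
wrist_force: [0.9, -0.4, -2.1]
opening: 0.0269
time: 28.2
ee_pos: [0.6274, 0.2636, 0.1052]
tcp_rot: [-178.2, 0.6, -4.0]
wrist_force: [0.1, -0.3, -1.0]
opening: 0.0271
time: 28.3
ee_pos: [0.6265, 0.2621, 0.1021]
tcp_rot: [-178.3, 0.8, -4.0]
wrist_force: [-0.6, -0.3, -1.6]
opening: 0.0269
[0.6264709  0.26206972 0.10212791] [-178.31611988    0.75637977   -4.03827155] 0.026868705611546494 [-0.56417353 -0.31523284 -1.59552201]
```

View pics/A1.png

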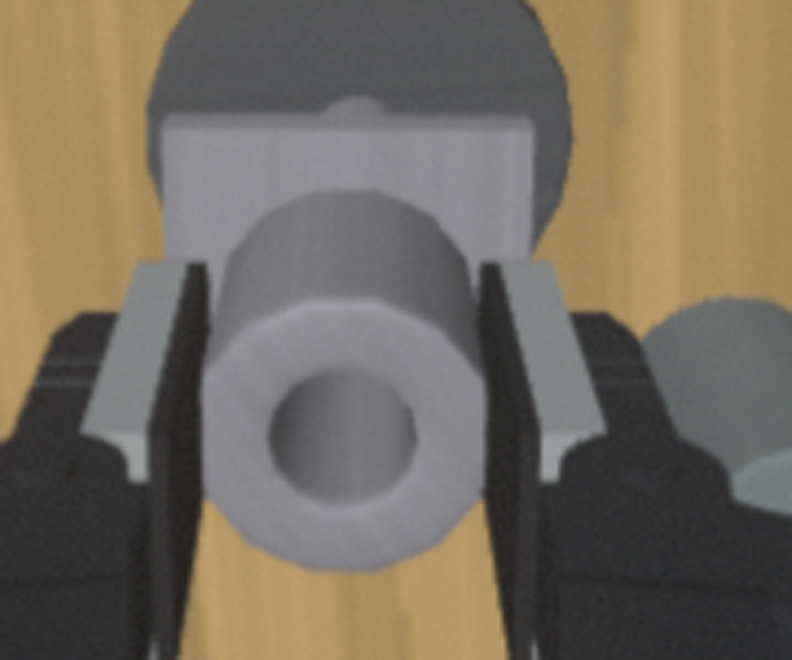

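```bash
python3 -m handwheel '[[1,0.0012,-0.0025,0,0],[1,0.0012,-0.0025,-0.004,0],[1,0.0012,-0.0025,-0.008,0],[1,0.0012,-0.0025,-0.012,0]]' 
python3 -m handwheel '[[1,0,0,-0.002,0],[1,0,0,-0.004,0],[1,0,0,-0.006,0]]' 
python3 -m handwheel '[[1,0,0,-0.002,0],[1,0,0,-0.003,0],[1,0,0,-0.004,0]]'
```

```text
time: 28.75
ee_pos: [0.6281, 0.2594, 0.0911]
tcp_rot: [-178.3, 0.7, -4.1]
wrist_force: [-0.5, -0.6, -0.8]
opening: 0.027
time: 29.05
ee_pos: [0.6281, 0.2594, 0.085]
tcp_rot: [-178.3, 0.7, -4.1]
wrist_force: [-0.1, 0.3, -0.7]
opening: 0.0265
time: 29.35
ee_pos: [0.6282, 0.2596, 0.0811]
tcp_rot: [-178.3, 0.7, -4.1]
wrist_force: [0.3, 0.3, 0.2]
opening: 0.0269
```

Bottom is now at about z = 0.053 with no force, so the tip is in the bore. Lowering further.

```bash
python3 -m handwheel '[[1,0,0,-0.001,0],[1,0,0,-0.002,0],[1,0,0,-0.003,0]]' 
python3 -m handwheel '[[1,0,0,-0.001,0],[1,0,0,-0.002,0],[1,0,0,-0.003,0]]'
python3 - <<'E'
from h import *
o=get_obs();print(o["ee_pos"],o["tcp_rot"],o["opening"],o["wrist_force"])
c=cam("wrist");crop(c,240,180,420,330,4.4,"B1.png")
E
```

```text
time: 29.65
ee_pos: [0.6283, 0.26, 0.0787]
tcp_rot: [-178.2, 0.6, -4.0]
wrist_force: [-0.1, 1.5, 5.2]
opening: 0.0267
time: 29.95
ee_pos: [0.6283, 0.2605, 0.0772]
tcp_rot: [-178.1, 0.6, -4.0]
wrist_force: [-4.1, 1.8, 12.8]
opening: 0.0263
[0.62826452 0.26051084 0.07718501] [-178.11695861    0.58678174   -4.02644811] 0.026312669350528835 [-4.08785065  1.79100911 12.75005368]
```

View pics/B1.png

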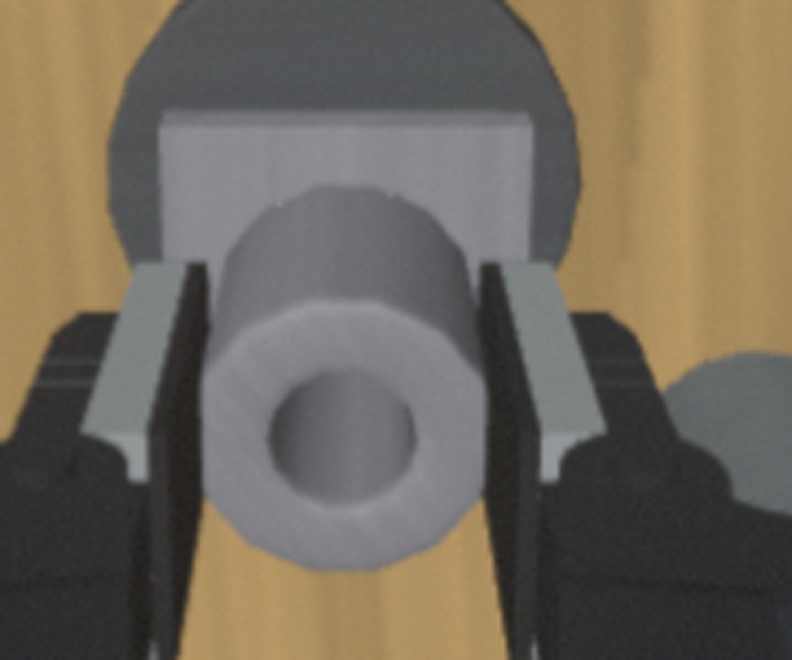

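```bash
python3 -m handwheel '[[1,0,0,0.02,0],[1,0,0,0.05,0],[1,-0.01,-0.03,0.06,0],[1,-0.01,-0.07,0.06,0],[1,-0.015,-0.12,0.06,0]]' 
python3 -m handwheel '[[1,-0.001,-0.045,0,0],[1,-0.002,-0.09,0,0],[1,-0.005,-0.135,0,0],[1,-0.008,-0.18,0,0],[1,-0.01,-0.22,0,0]]' 
python3 -m handwheel '[[1,0,-0.045,0,0],[1,0,-0.09,0,0],[1,0,-0.13,0,0],[1,0,-0.17,0,0],[1,0,-0.18,0,0]]' 
python3 -m handwheel '[[1,0,0,0,0]]'
python3 - <<'E'
from h import *
o=get_obs();print(o["ee_pos"],o["tcp_rot"],o["opening"],o["wrist_force"])
c=cam("wrist");cv2.imwrite("pics/C1.png",c["color"])
E
```

```text
time: 30.5
ee_pos: [0.6132, 0.1404, 0.137]
tcp_rot: [-178.1, 0.6, -3.9]
wrist_force: [1.3, -0.3, -2.3]
opening: 0.027
time: 31.0
ee_pos: [0.6025, -0.082, 0.1367]
tcp_rot: [-178.2, 0.6, -3.9]
wrist_force: [0.7, 0.3, -1.1]
opening: 0.0268
time: 31.5
ee_pos: [0.6015, -0.266, 0.1358]
tcp_rot: [-178.2, 0.7, -4.2]
wrist_force: [-0.2, 0.2, -1.5]
opening: 0.0267
time: 31.6
ee_pos: [0.601, -0.2674, 0.135]
tcp_rot: [-178.2, 0.7, -4.3]
wrist_force: [0.9, 0.5, -1.7]
opening: 0.027
[ 0.60100731 -0.26736103  0.13503005] [-178.22199531    0.72634917   -4.2826925 ] 0.02701883206740789 [ 0.93871123  0.49376616 -1.65146379]
```

View pics/C1.png

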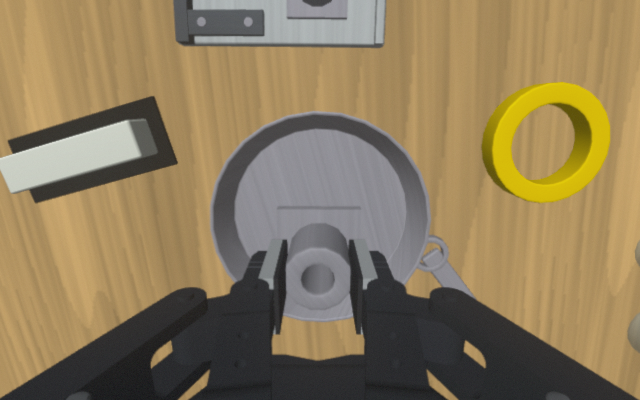

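Run:
```python
from h import *
c=cam("wrist")
p=px2w(c,[(211,213),(429,213),(320,112)],.028);print(p)
print((p[0]+p[1])/2, p[2]-[0.006*0,.084,0])
A=np.c_[2*p[:,:2],np.ones(3)];s=np.linalg.solve(A,(p[:,:2]**2).sum(1));print(s[:2],np.sqrt(s[2]+s[0]**2+s[1]**2))
```

```text
[[ 0.51860504 -0.27223709  0.028     ]
 [ 0.68193214 -0.28357556  0.028     ]
 [ 0.60589325 -0.20445778  0.028     ]]
[ 0.60026859 -0.27790633  0.028     ] [ 0.60589325 -0.28845778  0.028     ]
[ 0.59966935 -0.28653827] 0.08231612702875554
```

```bash
python3 -m handwheel '[[1,0,-0.048,0,0],[1,0,-0.048,-0.03,0],[1,0,-0.048,-0.06,0],[1,0,-0.048,-0.09,0],[1,0,-0.048,-0.097,0]]' 
python3 -m handwheel '[[1,0,0,-0.001,0],[1,0,0,-0.002,0]]'
python3 - <<'E'
from h import *
o=get_obs();print(o["ee_pos"],o["tcp_rot"],o["opening"],o["wrist_force"])
c=cam("wrist");cv2.imwrite("pics/D1.png",c["color"])
E
```

```text
time: 32.2
ee_pos: [0.5998, -0.3111, 0.0344]
tcp_rot: [-178.1, 1.0, -4.1]
wrist_force: [-0.2, -0.3, -1.6]
opening: 0.0269
time: 32.4
ee_pos: [0.6003, -0.3103, 0.0334]
tcp_rot: [-178.1, 1.0, -4.0]
wrist_force: [0.2, -0.1, 0.6]
opening: 0.027
[ 0.6003041  -0.3102621   0.03343349] [-178.07918167    0.98590747   -4.00994899] 0.02701769745273022 [ 0.19528315 -0.13936194  0.56517865]
```

View pics/D1.png

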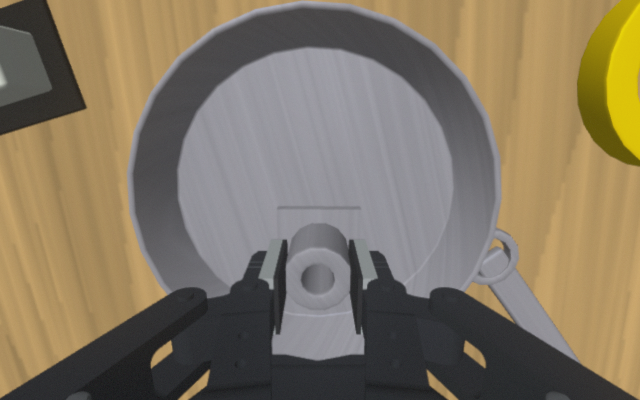

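```bash
python3 -m handwheel '[[1,0,0,-0.001,0],[1,0,0,-0.002,0],[1,0,0,-0.002,0]]' 
python3 -m handwheel '[[0.5,0,0,0,0],[0.45,0,0,0,0],[0.45,0,0,0,0],[0.45,0,0,0.0,0]]' 
python3 -m handwheel '[[0.45,0,0,0.03,0],[0.45,0,0,0.06,0],[0.4,0,0,0.1,0],[0.2,0,0,0.13,0],[0,0,0,0.14,0]]'
python3 - <<'E'
from h import *
o=get_obs();print(o["ee_pos"],o["tcp_rot"],o["opening"],o["wrist_force"])
c=cam("wrist");cv2.imwrite("pics/E1.png",c["color"])
E
```

```text
time: 32.75
ee_pos: [0.6008, -0.3108, 0.0325]
tcp_rot: [-178.1, 0.9, -4.0]
wrist_force: [1.0, 0.1, -1.2]
opening: 0.0272
time: 33.15
ee_pos: [0.6009, -0.3109, 0.0326]
tcp_rot: [-178.1, 0.9, -4.0]
wrist_force: [0.1, -0.1, 0.5]
opening: 0.047
time: 33.65
ee_pos: [0.6018, -0.3114, 0.1767]
tcp_rot: [-178.3, 0.6, -4.0]
wrist_force: [1.4, -0.7, -0.1]
opening: 0.0783
[ 0.60175208 -0.31139737  0.17665592] [-178.25065109    0.60438816   -4.03744909] 0.07832814674172181 [ 1.42658414 -0.70055094 -0.07744782]
```

View pics/E1.png

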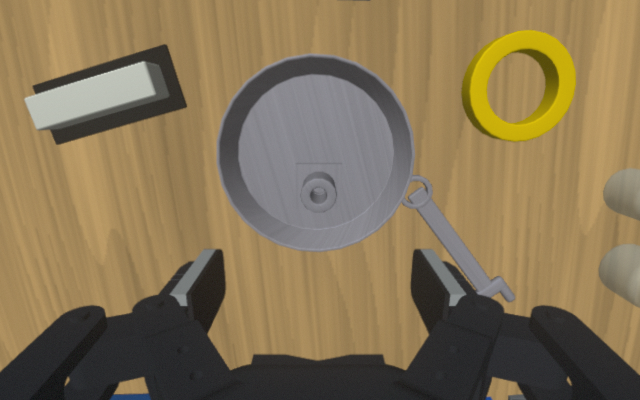

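```bash
python3 -m handwheel '[[0,0.001,0.045,0,0],[0,0.003,0.09,0,0],[0,0.005,0.135,0,0],[0,0.006,0.17,-0.02,0],[0,0.006,0.175,-0.06,0]]' 60
python3 -m handwheel '[[0,0,0,-0.02,0],[0,0,0,-0.035,0],[0,0,0,-0.035,0]]'
python3 - <<'E'
from h import *
o=get_obs();print(o["ee_pos"],o["tcp_rot"],o["opening"],o["wrist_force"])
c=cam("wrist");cv2.imwrite("pics/F1.png",c["color"])
E
```

```text
time: 34.2
ee_pos: [0.609, -0.1329, 0.1174]
tcp_rot: [-178.2, 0.4, -3.8]
wrist_force: [0.5, -0.2, 0.5]
opening: 0.0855
time: 34.5
ee_pos: [0.6074, -0.1327, 0.0792]
tcp_rot: [-178.2, 0.6, -3.8]
wrist_force: [-1.8, -0.3, 0.7]
opening: 0.0854
[ 0.60744788 -0.13272569  0.07922263] [-178.20507337    0.64592548   -3.83740001] 0.08541572494893461 [-1.84146912 -0.28353089  0.65279167]
```

View pics/F1.png

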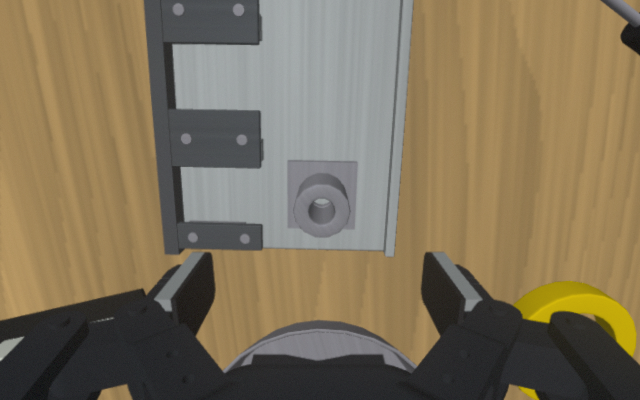

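Run:
```python
from h import *
c=cam("wrist")
print(px2w(c,[(321.5,207.5)],.05),px2w(c,[(288,161),(357,161),(354.5,230),(289,230)],.016).mean(0))
```

```text
[[ 0.61109079 -0.1187245   0.05      ]] [ 0.61133497 -0.12123618  0.016     ]
```

```bash
python3 -m handwheel '[[0,0.0045,0.0125,0,0],[0,0.0045,0.0125,-0.02,0],[0,0.0045,0.0125,-0.04,0],[0,0.0045,0.0125,-0.051,0],[0,0.0045,0.0125,-0.051,0]]'
python3 -m handwheel '[[0,0,0,0,0]]'
```

```text
time: 35.1
ee_pos: [0.6131, -0.1205, 0.0307]
tcp_rot: [-178.2, 0.5, -3.9]
wrist_force: [-0.4, 0.0, 0.1]
opening: 0.0855
time: 35.2
ee_pos: [0.6137, -0.1204, 0.0318]
tcp_rot: [-178.2, 0.4, -3.9]
wrist_force: [0.3, -0.4, -0.7]
opening: 0.0855
```

```bash
python3 -m handwheel '[[0.4,-0.002,0,-0.002,0],[1,-0.002,0,-0.002,0],[1,-0.002,0,-0.002,0],[1,-0.002,0,-0.002,0],[1,-0.002,0,-0.002,0]]' 60
python3 -m handwheel '[[1,0,0,0,0],[1,0,0,0,0],[1,0,0,0.02,0],[1,0,0,0.05,0],[1,0,0,0.09,0]]' 60
python3 - <<'E'
from h import *
o=get_obs();print(o["ee_pos"],o["tcp_rot"],o["opening"],o["wrist_force"])
c=cam("wrist");crop(c,100,100,540,400,1.8,"G1.png")
E
```

```text
time: 35.7
ee_pos: [0.612, -0.1206, 0.0305]
tcp_rot: [-178.2, 0.3, -3.9]
wrist_force: [-1.9, 0.4, 4.4]
opening: 0.0273
time: 36.2
ee_pos: [0.6108, -0.1203, 0.1193]
tcp_rot: [-178.2, 0.6, -3.9]
wrist_force: [0.7, -0.2, -0.2]
opening: 0.0273
[ 0.61082629 -0.12031423  0.11929808] [-178.20954883    0.5799341    -3.87839269] 0.027339760207607058 [ 0.6912478  -0.2387757  -0.20533516]
```

View pics/G1.png

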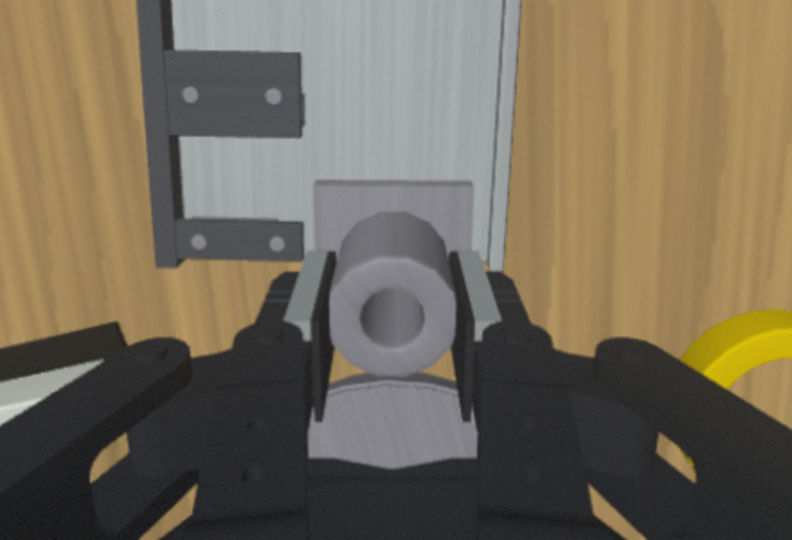

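```bash
python3 -m handwheel '[[1,0.002,0.045,0.005,0],[1,0.005,0.09,0.005,0],[1,0.01,0.135,0.005,0],[1,0.012,0.17,0.005,0],[1,0.014,0.2,0.005,0]]' 
python3 -m handwheel '[[1,0.001,0.045,0,0],[1,0.002,0.09,0,0],[1,0.002,0.13,0,0],[1,0.002,0.16,0,0],[1,0.002,0.174,0,0]]' 
python3 -m handwheel '[[1,0,0,-0.01,0],[1,0,0,-0.02,0],[1,0,0,-0.03,0],[1,0,0,-0.03,0]]'
python3 - <<'E'
from h import *
o=get_obs();print(o["ee_pos"],o["tcp_rot"],o["opening"],o["wrist_force"])
c=cam("wrist");crop(c,240,180,420,330,4.4,"H1.png")
E
```

```text
time: 36.75
ee_pos: [0.6272, 0.0813, 0.1327]
tcp_rot: [-178.3, 0.0, -3.8]
wrist_force: [0.7, 0.0, -0.9]
opening: 0.0272
time: 37.25
ee_pos: [0.6286, 0.258, 0.1318]
tcp_rot: [-178.3, 0.1, -3.7]
wrist_force: [-0.2, -0.2, -0.7]
opening: 0.0276
time: 37.65
ee_pos: [0.6279, 0.2562, 0.0993]
tcp_rot: [-178.4, 0.2, -3.8]
wrist_force: [-1.3, 0.3, -1.3]
opening: 0.0273
[0.62787861 0.25619327 0.09930586] [-178.37736217    0.23782796   -3.77801291] 0.027272643904075734 [-1.29595468  0.27195437 -1.28327689]
```

View pics/H1.png

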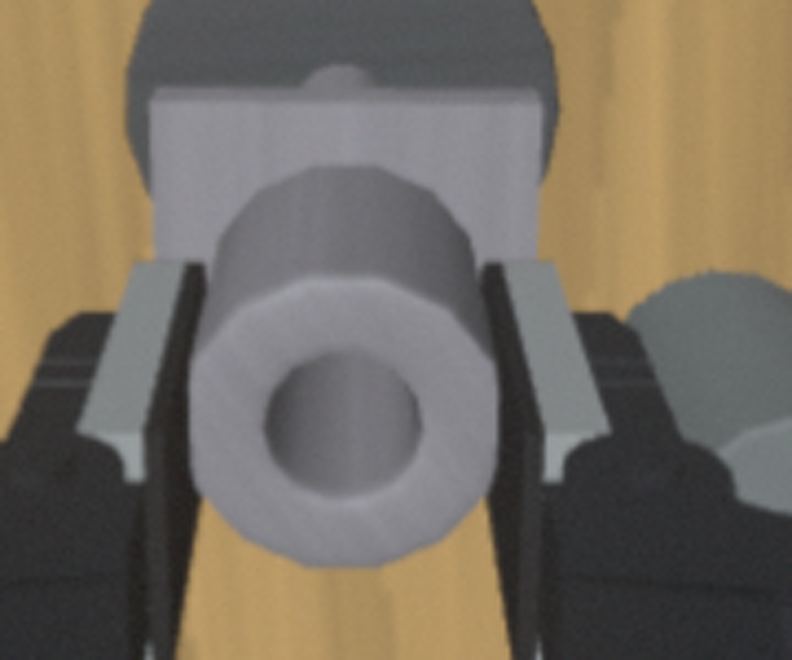

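Run:
```python
from h import *
c=cam("wrist");zb=.0993-.0205
g=lambda p:(np.array(p,float)+.5)/4.4-.5+np.array([240,180])
print(px2w(c,g([(152,100),(541,100)]),zb+.006),px2w(c,g([(344,420)]),zb+.04))
```

```text
[[0.60910315 0.27922962 0.0848    ]
 [0.65092836 0.27654973 0.0848    ]] [[0.62853349 0.2573766  0.1188    ]]
```

```bash
python3 -m handwheel '[[1,0,0.0005,-0.005,0],[1,0,0.0005,-0.01,0],[1,0,0.0005,-0.015,0],[1,0,0.0005,-0.018,0]]' 
python3 -m handwheel '[[1,0,0,-0.002,0],[1,0,0,-0.004,0],[1,0,0,-0.006,0]]' 
python3 -m handwheel '[[1,0,0,-0.002,0],[1,0,0,-0.004,0]]' 
python3 -m handwheel '[[1,0,0,-0.001,0],[1,0,0,-0.003,0]]' 
python3 -m handwheel '[[1,0,0,-0.001,0],[1,0,0,-0.002,0]]'
```

```text
time: 38.15
ee_pos: [0.6284, 0.2572, 0.0828]
tcp_rot: [-178.3, 0.1, -3.8]
wrist_force: [1.0, 0.1, -0.9]
opening: 0.0271
time: 38.45
ee_pos: [0.6284, 0.2573, 0.0767]
tcp_rot: [-178.3, 0.1, -3.8]
wrist_force: [0.3, 0.5, -0.4]
opening: 0.0271
time: 38.65
ee_pos: [0.6285, 0.2574, 0.0726]
tcp_rot: [-178.3, 0.1, -3.8]
wrist_force: [-0.6, -0.3, -1.2]
opening: 0.027
time: 38.85
ee_pos: [0.6283, 0.2574, 0.0702]
tcp_rot: [-178.3, 0.1, -3.8]
wrist_force: [-4.9, -1.2, 9.6]
opening: 0.0271
time: 39.05
ee_pos: [0.6283, 0.2574, 0.0698]
tcp_rot: [-178.3, 0.1, -3.7]
wrist_force: [-6.1, -2.4, 13.1]
opening: 0.0272
```

```bash
python3 -m handwheel '[[1,0,0,0.02,0],[1,0,0,0.05,0],[1,-0.01,-0.03,0.06,0],[1,-0.01,-0.07,0.06,0],[1,-0.015,-0.12,0.06,0]]' 
python3 -m handwheel '[[1,-0.001,-0.045,0,0],[1,-0.002,-0.09,0,0],[1,-0.005,-0.135,0,0],[1,-0.008,-0.18,0,0],[1,-0.01,-0.22,0,0]]' 
python3 -m handwheel '[[1,-0.002,-0.045,0,0],[1,-0.002,-0.09,0,0],[1,-0.002,-0.13,0,0],[1,-0.002,-0.17,0,0],[1,-0.002,-0.173,0,0]]' 
python3 -m handwheel '[[1,0,0,0,0],[1,0,0,0,0]]'
python3 - <<'E'
from h import *
o=get_obs();print(o["ee_pos"],o["tcp_rot"],o["opening"],o["wrist_force"])
c=cam("wrist");cv2.imwrite("pics/I1.png",c["color"])
E
```

```text
time: 39.55
ee_pos: [0.6135, 0.1376, 0.1302]
tcp_rot: [-178.2, -0.0, -3.6]
wrist_force: [0.4, -1.6, -0.9]
opening: 0.0274
time: 40.05
ee_pos: [0.6032, -0.0846, 0.1304]
tcp_rot: [-178.3, -0.1, -3.7]
wrist_force: [1.3, -0.2, -1.2]
opening: 0.0276
time: 40.55
ee_pos: [0.6006, -0.262, 0.1297]
tcp_rot: [-178.3, -0.1, -3.9]
wrist_force: [0.7, 0.6, -2.2]
opening: 0.0272
time: 40.75
ee_pos: [0.6005, -0.2618, 0.1296]
tcp_rot: [-178.3, -0.0, -3.9]
wrist_force: [-0.3, -0.0, -1.5]
opening: 0.0275
[ 0.60051456 -0.26176153  0.12957666] [-1.78305241e+02 -3.72591239e-02 -3.89578880e+00] 0.027461094201547926 [-0.32312777 -0.04306935 -1.45797635]
```

View pics/I1.png

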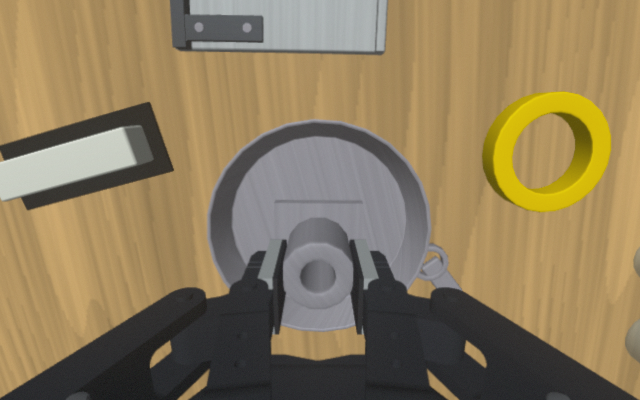

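```bash
python3 -m handwheel '[[1,0,0.006,0,0],[1,0,0.006,-0.03,0],[1,0,0.006,-0.06,0],[1,0,0.006,-0.09,0],[1,0,0.006,-0.1,0]]' 
python3 -m handwheel '[[1,0,0,-0.001,0],[1,0,0,-0.002,0]]'
python3 -m handwheel '[[1,0,0,-0.001,0],[1,0,0,-0.002,0]]'
```

```text
time: 41.3
ee_pos: [0.5993, -0.2531, 0.0265]
tcp_rot: [-178.2, 0.2, -3.8]
wrist_force: [-0.3, 0.4, -1.1]
opening: 0.0275
time: 41.5
ee_pos: [0.5997, -0.2524, 0.0254]
tcp_rot: [-178.2, 0.2, -3.7]
wrist_force: [-0.4, 0.4, -1.0]
opening: 0.0272
time: 41.7
ee_pos: [0.6006, -0.2526, 0.0251]
tcp_rot: [-178.3, 0.0, -3.7]
wrist_force: [0.1, -0.3, -0.5]
opening: 0.0272
```

```bash
python3 -m handwheel '[[1,0,-0.002,-0.001,0],[1,0,-0.002,-0.002,0],[1,0,-0.002,-0.002,0]]' 
python3 -m handwheel '[[0.5,0,0,0,0],[0.45,0,0,0,0],[0.45,0,0,0,0],[0.45,0,0,0.0,0]]' 
python3 -m handwheel '[[0.45,0,0,0.03,0],[0.45,0,0,0.06,0],[0.4,-0.0,0,0.1,0],[0.2,-0.03,0,0.14,0],[0,-0.06,0,0.16,0]]'
python3 - <<'E'
from h import *
c=cam("wrist");cv2.imwrite("pics/J1.png",c["color"])
E
```

```text
time: 42.0
ee_pos: [0.6012, -0.2552, 0.0246]
tcp_rot: [-178.3, -0.1, -3.7]
wrist_force: [-0.8, -0.2, 6.1]
opening: 0.0277
time: 42.4
ee_pos: [0.6011, -0.2552, 0.0244]
tcp_rot: [-178.3, -0.1, -3.7]
wrist_force: [-0.5, 1.4, -1.2]
opening: 0.0472
time: 42.9
ee_pos: [0.5414, -0.2554, 0.1877]
tcp_rot: [-178.4, -0.3, -3.7]
wrist_force: [0.2, -0.8, 0.2]
opening: 0.078
```

View pics/J1.png

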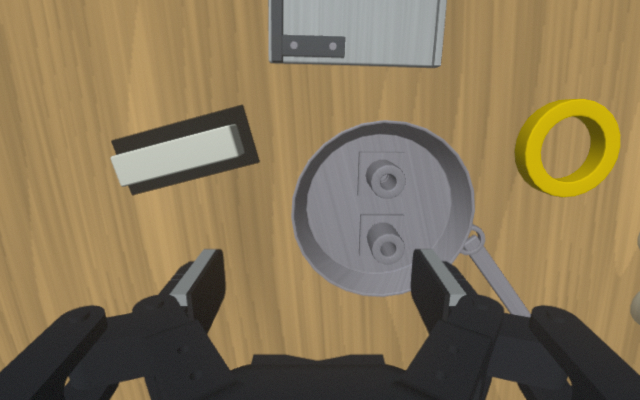

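```bash
python3 -m handwheel '[[0,-0.03,0.04,0.03,0],[0,-0.05,0.09,0.06,0],[0,-0.08,0.13,0.08,0],[0,-0.1,0.18,0.08,0],[0,-0.12,0.22,0.08,0]]' 
python3 -m handwheel '[[0,-0.02,0.04,0,0],[0,-0.04,0.08,0,0],[0,-0.04,0.12,0,0],[0,-0.04,0.12,0,0]]'
python3 - <<'E'
from h import *
c=cam("top");cv2.imwrite("pics/K2.png",c["color"]);crop(c,400,90,520,245,3.8,"K4.png")
P=lambda p:(np.array(p,float)+.5)/3.8-.5+np.array([400,90])
c=cam("scene");cv2.imwrite("pics/K3.png",c["color"]);crop(c,185,140,245,205,8,"K5.png")
E
```

```text
time: 43.45
ee_pos: [0.428, -0.0562, 0.2708]
tcp_rot: [-178.5, -0.5, -3.8]
wrist_force: [1.0, 0.2, 0.2]
opening: 0.0851
time: 43.85
ee_pos: [0.3873, 0.0673, 0.271]
tcp_rot: [-178.4, -0.5, -3.5]
wrist_force: [0.1, -0.7, -0.3]
opening: 0.0853
```

View pics/K2.png

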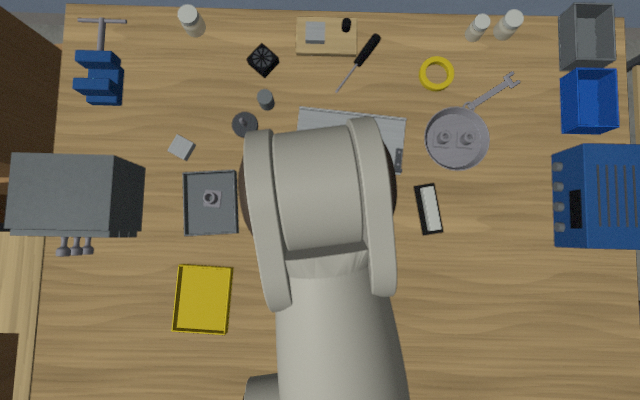

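View pics/K3.png

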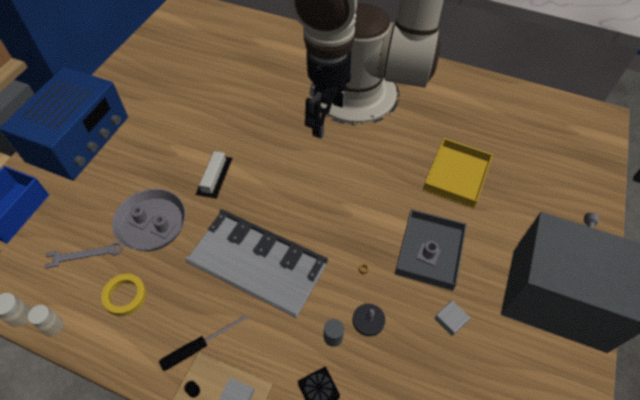

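View pics/K4.png

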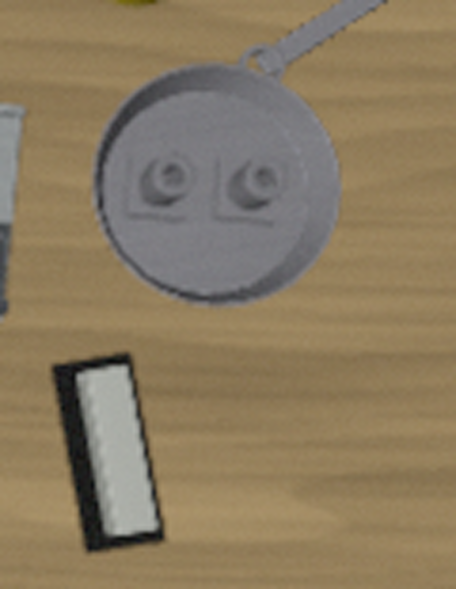

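View pics/K5.png

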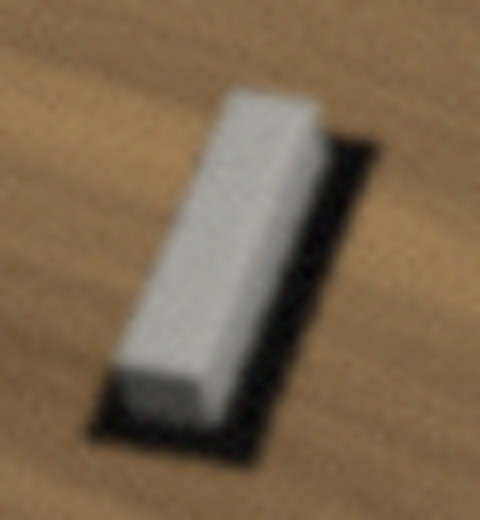

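Run:
```python
from h import *
def ev(c,m,b,s,u,v):
    P=lambda p:(np.array(p,float)+.5)/s-.5+np.array([u,v])
    m=px2w(c,P(m),.004);b=px2w(c,P(b),.032);d=m[0]+m[1]-m[2]-m[3];a=np.arctan2(d[1],d[0]);e=(b-m).mean(0)
    d=b[0]+b[1]-b[2]-b[3]
    print("along,across mm",1e3*(e[0]*np.cos(a)+e[1]*np.sin(a)),1e3*(-e[0]*np.sin(a)+e[1]*np.cos(a)),np.degrees(a),np.degrees(np.arctan2(d[1],d[0])))
    print(np.linalg.norm(b-np.roll(b,1,0),axis=1))
c=cam("top");crop(c,400,170,460,250,7,"L2.png")
ev(c,[(98,115),(240,92),(302,435),(160,457)],[(150,124),(238,110),(294,416),(206,428)],7,400,170)
c=cam("scene")
ev(c,[(90,437),(255,465),(380,145),(215,125)],[(212,382),(120,366),(232,88),(320,102)],8,185,140)
```

```text
along,across mm -0.1345005628940296 -0.19362318010819896 10.122837521409872 10.222739171197926
[0.10991884 0.0320936  0.11067307 0.03163119]
along,across mm -0.90827121646857 0.12064725907184952 11.247676251333669 11.622125723995815
[0.11036511 0.02889684 0.11020094 0.02894029]
```

View pics/L2.png

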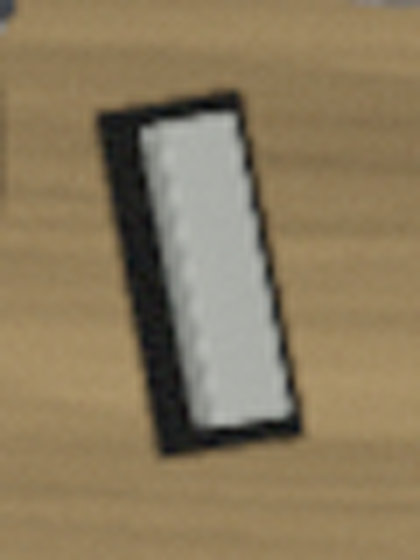

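Run:
```python
from h import *
print(job_done())
```

```text
the job is handed in; nothing more can be done
None
```

The job is done and handed in at about 44 s on the robot's clock. Three bushings were there; the second nest from the right, seen from the robot, was empty.

- **Knocking:** I pushed all three bushings past the clear line with the white block, and the gripper did not touch them while they were stuck. The push force was about 17 N.
- **Block:** It lies flat and lengthwise on the black mat. My checks put it within 2 mm of the centre and 0.5° of the mat's direction. It had not moved by the last check.
- **Gauge:**

| Bushing | On the pin | Placed in |
|---|---|---|
| Leftmost nest | Slid down, almost to the pin's base | Grey tray |
| Second nest from left | Stopped on the taper, foot about 49 mm above the bench | Steel dish |
| Rightmost nest | Stopped on the taper, foot about 49 mm above the bench | Steel dish |

- **Last pictures:** All three bushings stand upright on their feet, and the bystanders look unmoved.
- **Less clean points:** The cameras disagreed by up to about 5 mm. On the first bushing the fingertips pressed on its already loose foot with about 30 N while closing, so I gripped the other two higher. The tool also drifted 1 to 2° off vertical, with no visible effect on how the bushings stand.

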